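Line up the laundry-care things by height

TASK

Stand the four loose laundry-care things from around the left side of the sink (balm pot, tape measure, dropper bottle, stain stick) on the four round mats of the wooden board, one upright in the middle of each mat, in order of height: the tallest on the mat next to the tall black post, then each next shorter one, down to the lowest beside the white stub. Leave the soap bottle and the metal can beside them where they are; the similar things in the far right corner are not part of this.

Things in the scene. Friction and masses are not known exactly. Their poses are not given: they have to be found in the camera images.
- balm_mid (a point): low round pot of balm (starts on the worktop left of or behind the sink, left of the tap), white with a tan lid, 62 mm across, 35 mm high, standing upright; this point is its centre, 17.5 mm above its underside; z is its own upward axis. Grip it across its 62 mm diameter.
- tape_mid (a point): dark grey pocket tape measure (starts there too; look-alikes of some things stand far off in the back right corner, no part of the job) standing on its edge, 29 mm wide (its x axis), 65 mm long (its y axis), 64 mm high; this point is its centre, 32 mm above its underside; z is its own upward axis. Grip it across the 29 mm width (close along its x). Its blade does not come out.
- dropper_mid (a point): small brown dropper bottle (starts there too) with a black rubber bulb, 33 mm across, 102 mm high, standing upright; this point is half-way up, 51 mm above its underside; z is its own upward axis. The full-width round body reaches up to about 60 mm, above that it narrows, and the bulb stands up to 102 mm: grip the upper part of the body, 45 to 58 mm up, to keep the hand clear of the bulb.
- stick_mid (a point): slim stain stick (starts there too), pale lilac with a grey-blue cap, 24 mm across, with a dark twist base 32 mm across and 12 mm high, 136 mm high in all, standing upright on its base; this point is half-way up, 68 mm above its underside; z is its own upward axis. It may be gripped at any height above the base; higher than half-way keeps the hand clear of its top.
- post_tall: tall black post, 16 mm thick, 60 mm high, fixed at one end of the light wooden board: it marks the tall end of the row. Origin at the centre of its foot. It stands 70 mm beyond the centre of the nearest mat (a 20 mm white stub stands likewise at the other end). At which end of the board it stands changes from run to run.
- mat_green: muted green round felt mat, 70 mm across, 3 mm thick, fixed on the 10 mm thick light wooden board (404 x 94 mm, fixed): an end mat, next to grey. Mats lie in a straight row, 78 mm between centres; the colours only name them. Origin at the centre of its underside, 10 mm above the worktop; its top, 3 mm higher, is where the thing stands. x runs along the row from green towards ochre, z up.
- mat_grey: mid grey round felt mat, 70 mm across, 3 mm thick, fixed on the 10 mm thick light wooden board (404 x 94 mm, fixed): between green and blue. Mats lie in a straight row, 78 mm between centres; the colours only name them. Origin at the centre of its underside, 10 mm above the worktop; its top, 3 mm higher, is where the thing stands. x runs along the row from green towards ochre, z up.
- mat_blue: muted blue round felt mat, 70 mm across, 3 mm thick, fixed on the 10 mm thick light wooden board (404 x 94 mm, fixed): between grey and ochre. Mats lie in a straight row, 78 mm between centres; the colours only name them. Origin at the centre of its underside, 10 mm above the worktop; its top, 3 mm higher, is where the thing stands. x runs along the row from green towards ochre, z up.
- mat_ochre: ochre yellow round felt mat, 70 mm across, 3 mm thick, fixed on the 10 mm thick light wooden board (404 x 94 mm, fixed): the other end mat, next to blue. Mats lie in a straight row, 78 mm between centres; the colours only name them. Origin at the centre of its underside, 10 mm above the worktop; its top, 3 mm higher, is where the thing stands. x runs along the row from green towards ochre, z up.
- soap: bystander: brown soap bottle with black pump, at the back left corner of the worktop, 73 x 65 mm, 185 mm high; origin at the centre of its underside
- can: bystander: open grey metal can, 67 mm across, 97 mm high, behind the sink; origin at the centre of its underside. To its right the fixed wall tap stands out over the sink: x from 0.48 m back to the wall, y from -0.12 to -0.03 m, 0.13 to 0.24 m above the worktop; carry things past in front of it or well over it

How it is judged:
By the outcome, as a careful person would: the job done as asked, in the order asked, and still so for the second after the job is handed in, with the robot touching nothing.
It also fails if it takes over 128 s, if anything falls off the work surface, if the arm or the gripper's body presses on something with over 40 N, if the wrist force passes 120 N, or if a joint passes its speed limit or range.

ROBOT

A 7-joint arm with a two-finger parallel gripper is mounted at the origin on a cart in front of the work surface, level with it; the furniture and walls round the work are solid. World frame = base frame: x ahead of the robot, y to its left, z up, the work surface at z = 0. Lengths are in m, angles in rad, forces in N, time in s.
With the tool pointing down it reaches from about 0.4 to 0.9 m from the base axis. Payload 5.5 kg.
Tool frame: the origin (TCP) lies on the front face of the gripper's body, between the roots of the fingers; the fingertips stand 66 mm ahead of it and the grasp point (between the pads) lies r.tcp_to_grasp ahead of it (r.tcp_to_grasp is the distance from the TCP to the grasp point, in m); x points along the fingers, y is the direction in which the jaws open and shut, and the axes are right-handed (so a half turn about x gives the same grasp; the last joint's range is limited). The gripper opens to 92 mm and grips with 3 to 60 N. Pads are 19 mm wide; open, the fingers measure 130 mm over their backs; the gripper's body (75 mm by 190 mm) begins 47 mm behind the grasp point.
Start: joints at [1.442, 0.501, -0.427, 1.55, 0.221, 1.138, -0.21], TCP at [0.248, -0.601, 0.292] pointing down, gripper open.
Joint ranges: [-2.88, 2.88], [-0.31, 2.03], [-1.54, 1.56], [0.2, 2.42], [-1.41, 4.55], [0.19, 2.02], [-2.57, 2.57]. Speed limits (rad/s): [2.57, 2.57, 3.14, 3.14, 3.14, 3.14, 3.14].

INTERFACE

Orientations are given as a unit quaternion [w, x, y, z].
In Python, from cell import r, imaging gives the robot as it stands.
- The arm moves only by the tool servo_tool, never from a script. Its argument "increments" is text: rows parted by semicolons, each of 7 numbers parted by spaces: the turn, a rotation vector about the tool's x, y, z in degrees, then the shift along the tool's x, y, z in cm, then the opening in per cent of the stroke, from 0 (shut) to 100 (fully open). A call has 1 to 20 rows; each row is the pose to reach, as a shift and turn from the pose commanded when the call began, along the tool's axes at that moment; what a row does not reach only later rows make up. A row lasts 1/10 s, in which the tool goes at most 50 mm and 8.59 degrees, less where a joint would pass 70% of its speed; a pose out of reach is approached as far as the arm can. A call with a gripper value outside its range is refused whole. The fingers move at their own pace and stop on an object; "squeeze" is the grip in N (left out, the last holds). Time passes only in rows, so rows that repeat a pose let the fingers close. It gives the time, the measured TCP pose, the force and the opening at its end, in the units of the state.
- r.sense(): the state, without advancing time (a new reading comes with each control period).
- imaging.grab_frame(name): name is "side" or "top" or "wrist"; returns a dict with "frame" (384x512x3 uint8, red, green, blue), "vertical_fov" (degrees; the focal length in pixels is half the picture's height over the tangent of half this angle, whatever the lens; pixels are square), "cx", "cy" (the principal point, pixels), "R" (3x3) and "t" (3): a world point X has camera coordinates R X + t. Camera axes: x right, y down, z forward; pixel columns grow to the right and rows downward; lengths in m; the calibration is good to about 2 mm. A picture is of the moment at which its call begins. There is no depth.
- r.close_job(): hands the job in, once; it reports no verdict.
The state is a dict: "t": time; "joints": joint angles; "joint_vel": joint speeds; "joint_torque": joint torques, N m; "ee_pos": TCP position; "tool_rot": TCP orientation; "wrist_force": force on the tool from outside, world axes, zero at the start; "moment": the same for the moment, N m; "finger_gap": opening from 0.0 (shut) to 1.0 (fully open).
Only numpy, scipy, OpenCV 4.12 (cv2) and the standard library are available. Lean on these libraries where they do the work, as an engineer would, in place of code of your own. Each camera call takes 0.05 s, during which the arm holds its last target.

## Working session

There is one attempt and no reset: what is moved stays moved. The work goes in short steps, Python scripts to look and compute and a tool call to move; the robot and the scene stay as the last step left them, time stands still between calls to the robot, and variables do not carry over. Pictures are saved under pics/ and viewed, and the job is handed in when it is done.

Besides the shell and the picture viewer there is one more tool, called after ">>>" by a JSON object that holds its "method" and its "body". servo_tool: Moves the arm, as the interface text tells. Its arguments: {"type":"object","properties":{"increments":{"type":"string"},"squeeze":{"type":"number"}},"required":["increments"]}

```bash
ls; mkdir -p pics; python3 - <<'E'
from cell import r, imaging
import cv2
print(r.sense(), r.tcp_to_grasp)
for n in ("side","top","wrist"):
    d=imaging.grab_frame(n)
    cv2.imwrite(f"pics/{n}0.png",cv2.resize(d["frame"][:,:,::-1],(768,576),interpolation=cv2.INTER_CUBIC))
    print(n,d["vertical_fov"],d["cx"],d["cy"],d["R"],d["t"], -d["R"].T@d["t"])
E
```

```text
pics
{'t': 0.0, 'joints': array([ 1.4422404 ,  0.50184597, -0.42675702,  1.55141712,  0.22082537,
        1.13829379, -0.21028309]), 'joint_vel': array([ 1.92382114e-04,  1.19283401e-03,  1.20903574e-05, -5.56211658e-04,
        1.19104009e-03, -6.01840632e-04,  4.08993328e-04]), 'joint_torque': array([ 3.43393258e-04, -5.66596878e+01, -5.81624776e+00, -2.79115319e+01,
       -6.86365552e-02,  3.06472240e-02,  1.88115323e-04]), 'ee_pos': array([ 0.2478954 , -0.6002717 ,  0.29119007]), 'tool_rot': array([-0.13697502, -0.69346141, -0.13830194,  0.69370144]), 'wrist_force': array([-0.24048129, -0.00394319,  0.09671573]), 'moment': array([ 0.00729315,  0.022593  , -0.02182881]), 'finger_gap': 0.9978250813583723} 0.0467
side 45.982241089766674 257.50938574034853 184.92955231449778 [[-0.93807491 -0.34587815 -0.01959005]
 [-0.1906126   0.56253648 -0.80449956]
 [ 0.28927894 -0.75094674 -0.59363009]] [0.48221711 0.14323907 1.45418033] [0.0589952  1.17822314 0.98792763]
top 52.19874381288896 252.620810652475 185.81908754588423 [[ 0.00614868 -0.99968993  0.0241294 ]
 [-0.99775176 -0.00774354 -0.06656924]
 [ 0.06673544 -0.02366584 -0.99749   ]] [0.01637481 0.50875769 1.33262857] [0.41857964 0.05184709 1.36275617]
wrist 68.13699008279764 250.73582195127017 186.66750651826698 [[ 0.38169687 -0.92428672 -0.00124972]
 [-0.88000195 -0.36382171  0.3053364 ]
 [-0.28267306 -0.1154462  -0.95224373]] [-0.64908843 -0.03812574  0.39050904] [ 0.32459068 -0.568732    0.38268978]
```

View pics/side0.png

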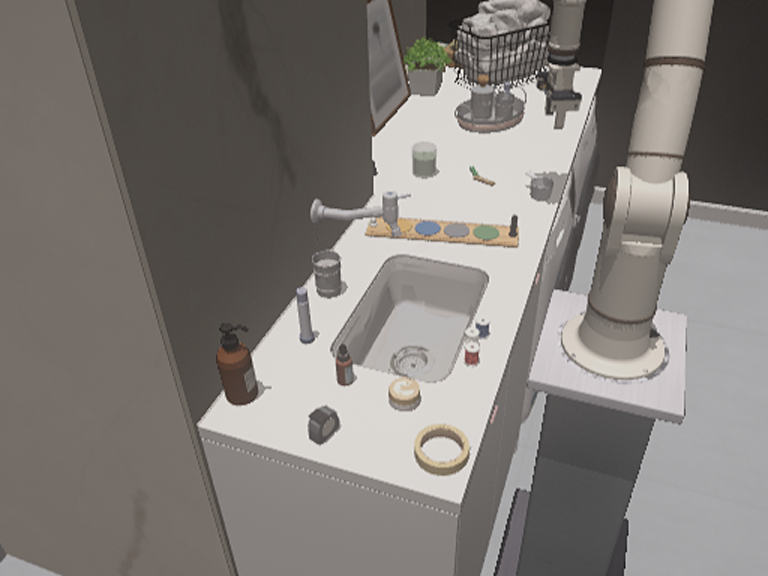

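View pics/top0.png

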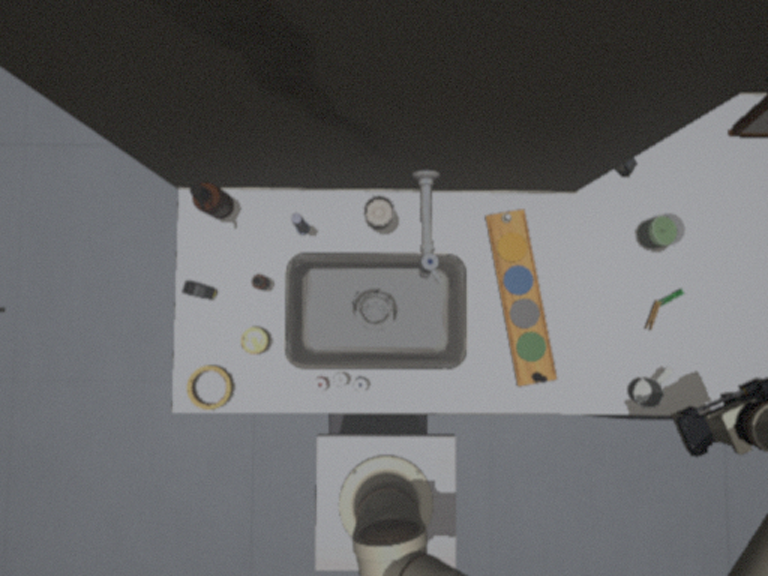

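View pics/wrist0.png

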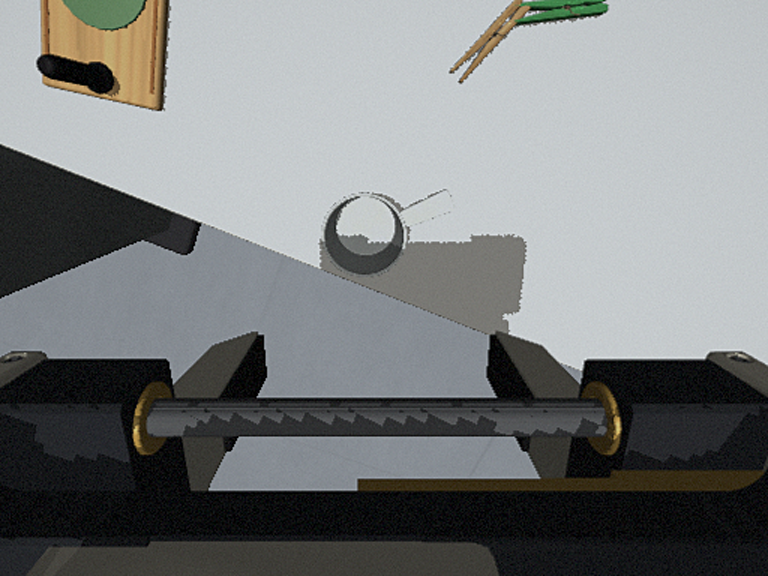

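The post stands at the green end, so the mats take stick on green, dropper on grey, tape on blue and balm on ochre. Enlarged crops next.

```bash
cat > h.py <<'E'
import numpy as np, cv2
from cell import r, imaging
from scipy.spatial.transform import Rotation as Rn
def crop(n,box,s,out,d=None):
    d=d or imaging.grab_frame(n); x0,y0,x1,y1=box
    im=d["frame"][y0:y1,x0:x1,::-1]
    im=cv2.resize(im,None,fx=s,fy=s,interpolation=cv2.INTER_CUBIC)
    for k in range((x0//20+1)*20,x1,20):
        cv2.putText(im,str(k),(int((k-x0)*s),10),0,.35,(0,0,255)); cv2.line(im,(int((k-x0)*s),12),(int((k-x0)*s),18),(0,0,255))
    for k in range((y0//20+1)*20,y1,20):
        cv2.putText(im,str(k),(0,int((k-y0)*s)),0,.35,(0,0,255)); cv2.line(im,(22,int((k-y0)*s)),(28,int((k-y0)*s)),(0,0,255))
    cv2.imwrite(out,im); return d
def ray(d,u,v):
    f=192/np.tan(np.radians(d["vertical_fov"]/2))
    R=np.array(d["R"]);c=-R.T@d["t"]
    w=R.T@np.array([(u-d["cx"])/f,(v-d["cy"])/f,1]); return c,w/np.linalg.norm(w)
def atz(d,u,v,z):
    c,w=ray(d,u,v); return c+w*(z-c[2])/w[2]
def tri(rs):
    A=np.zeros((3,3));b=np.zeros(3)
    for c,w in rs:
        P=np.eye(3)-np.outer(w,w);A+=P;b+=P@c
    X=np.linalg.solve(A,b); return X,[float(np.linalg.norm((np.eye(3)-np.outer(w,w))@(X-c))) for c,w in rs]
def proj(d,X):
    f=192/np.tan(np.radians(d["vertical_fov"]/2)); p=np.array(d["R"])@np.array(X)+d["t"]
    return d["cx"]+f*p[0]/p[2],d["cy"]+f*p[1]/p[2]
E
python3 - <<'E'
from h import *
crop("top",(115,115,275,275),3.7,"pics/top_l.png")
crop("top",(310,130,390,265),4.4,"pics/top_b.png")
crop("side",(140,180,330,320),4,"pics/side_l.png")
crop("side",(235,135,355,170),6,"pics/side_b.png")
E
```

```text
(no output)
```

View pics/top_l.png

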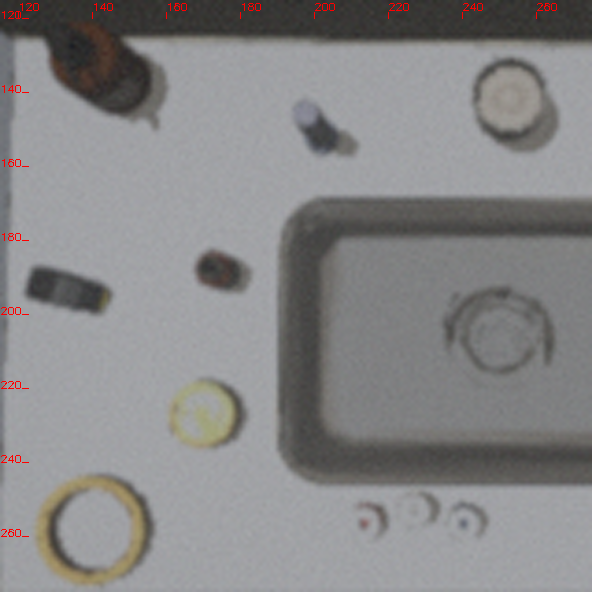

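View pics/top_b.png

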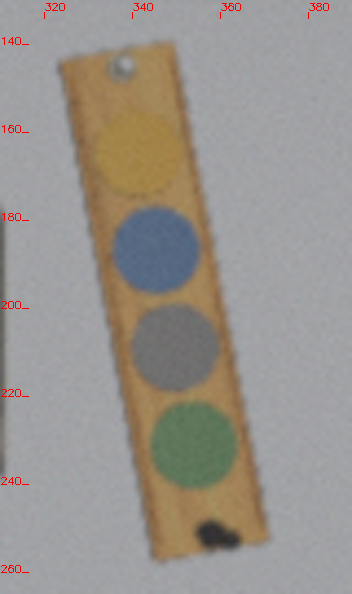

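View pics/side_l.png

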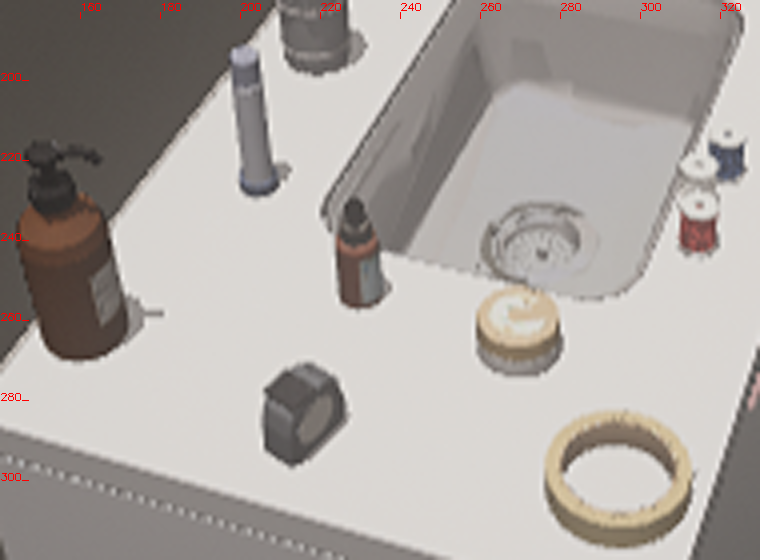

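View pics/side_b.png

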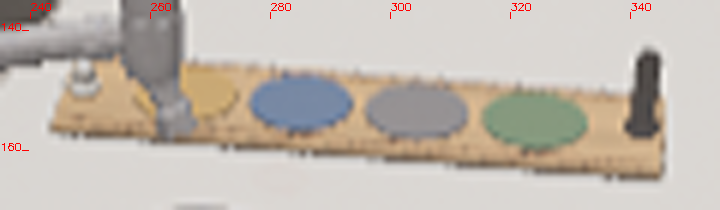

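Crops: mats in top view at (341,165), (345.5,187), (350,209), (354,231); left-hand things at stick top (197,145), dropper ~(174,187), tape ~(133,193), balm (170,227).

```bash
python3 - <<'E'
from h import *
np.set_printoptions(precision=4,suppress=True)
T=imaging.grab_frame("top");S=imaging.grab_frame("side")
t=lambda x,y:((x+.5)/3.7-.5+115,(y+.5)/3.7-.5+115)
b=lambda x,y:((x+.5)/4.4-.5+310,(y+.5)/4.4-.5+130)
sl=lambda x,y:((x+.5)/4-.5+140,(y+.5)/4-.5+180)
sb=lambda x,y:((x+.5)/6-.5+235,(y+.5)/6-.5+135)
for n,p,q in [("green",b(193,444),sb(534,119)),("grey",b(175,347),sb(416,111)),("blue",b(156,249),sb(301,102)),("ochre",b(138,153),sb(187,93)),
 ("sticktop",t(305,113),sl(245,54)),("stickbase",t(322,139),sl(259,184)),("balmtop",t(205,413),sl(518,316)),("droptop",t(211,264),sl(354,204)),("soappump",t(75,45),sl(42,150)),("cantop",t(510,97),sl(317,-5)),("tapetop",t(68,290),sl(305,380))]:
    X,e=tri([ray(T,*p),ray(S,*q)]); print(n,X,np.round(e,4))
for n,p in [("green",b(193,444)),("grey",b(175,347)),("blue",b(156,249)),("ochre",b(138,153))]: print(n,atz(T,*p,.013))
print("balm",atz(T,*t(205,413),.035),"stick",atz(T,*t(305,113),.136),"drop",atz(T,*t(211,264),.1))
for c in [(36,266),(30,292),(104,313),(112,292)]: print("tape",atz(T,*t(*c),.064))
print("postfoot",atz(T,*b(208,530),.01), Rn.from_quat(r.sense()["tool_rot"],scalar_first=True).as_matrix())
E
```

```text
green [ 0.3564 -0.3289  0.0141] [0.0008 0.0008]
grey [ 0.4327 -0.3156  0.0131] [0.0002 0.0002]
blue [ 0.5091 -0.3014  0.0133] [0.0009 0.0009]
ochre [ 0.5852 -0.2878  0.0135] [0.0009 0.0009]
sticktop [0.6266 0.1981 0.1366] [0.0009 0.0009]
stickbase [0.6262 0.1983 0.0023] [0.0005 0.0005]
balmtop [0.3685 0.2971 0.0316] [0.0007 0.0007]
droptop [0.5005 0.2836 0.0906] [0.0007 0.0007]
soappump [0.6805 0.3861 0.1745] [0.0052 0.0052]
cantop [0.6526 0.0214 0.0674] [0.0032 0.0032]
tapetop [0.4801 0.4192 0.0497] [0.0008 0.0008]
green [ 0.3571 -0.3289  0.013 ]
grey [ 0.4329 -0.3155  0.013 ]
blue [ 0.51   -0.3013  0.013 ]
ochre [ 0.5861 -0.2877  0.013 ]
balm [0.3693 0.2967 0.035 ] stick [0.6276 0.1985 0.136 ] drop [0.5005 0.2821 0.1   ]
tape [0.4999 0.4438 0.064 ]
tape [0.4766 0.4485 0.064 ]
tape [0.4584 0.3826 0.064 ]
tape [0.4772 0.376  0.064 ]
postfoot [ 0.2901 -0.3409  0.01  ] [[-0.      0.3819 -0.9242]
 [ 0.0001 -0.9242 -0.3819]
 [-1.     -0.0001 -0.    ]]
```

```bash
cat >> h.py <<'E'
def inc(wps):
    "wps: (x,y,z,yawdeg) for TCP with tool straight down; prints increments in tool frame + rows needed"
    s=r.sense(); R0=Rn.from_quat(s["tool_rot"],scalar_first=True); p0=np.array(s["ee_pos"])
    y0=R0.as_matrix()[:,1]; print("now",np.round(p0,4),"yaw",round(np.degrees(np.arctan2(y0[1],y0[0])),2),"t",round(s["t"],2),"gap",round(s["finger_gap"],3),"F",np.round(s["wrist_force"],1),"j",np.round(s["joints"],2))
    lp=p0;la=R0
    for x,y,z,yw in wps:
        a=np.radians(yw); Y=np.array([np.cos(a),np.sin(a),0]); X=np.array([0,0,-1.]); M=np.stack([X,Y,np.cross(X,Y)],1)
        Rt=Rn.from_matrix(M); rv=(R0.inv()*Rt).as_rotvec(degrees=True); sh=R0.inv().apply(np.array([x,y,z])-p0)*100
        n=max(np.linalg.norm(np.array([x,y,z])-lp)/.05,np.degrees((la.inv()*Rt).magnitude())/8.59); lp=np.array([x,y,z]);la=Rt
        print(" ".join(f"{v:.1f}" for v in rv)," ".join(f"{v:.2f}" for v in sh),"  rows %.1f"%n)
E
python3 - <<'E'
from h import *
inc([(.42,-.15,.36,-30),(.40,.27,.30,0)])
T=imaging.grab_frame("top")
print(atz(T,300/1.5,190/1.5,0),atz(T,560/1.5,190/1.5,0))
E
```

```text
now [ 0.2482 -0.6007  0.2921] yaw -67.55 t 0.45 gap 1.0 F [ 0.6 -0.   0.8] j [ 1.44  0.5  -0.43  1.55  0.22  1.14 -0.21]
-37.5 -0.0 0.0 -6.78 -35.09 -33.09   rows 9.7
-67.5 -0.0 0.0 -0.78 -74.67 -47.28   rows 8.5
[0.71638561 0.20552802 0.        ] [ 0.72340971 -0.40758481  0.        ]
```

>>> {"method": "servo_tool", "body": {"increments": "-19 0 0 -3.4 -17.5 -16.5 100; -37.5 0 0 -6.8 -35.1 -33.1 100; -37.5 0 0 -6.8 -35.1 -33.1 100; -37.5 0 0 -6.8 -35.1 -33.1 100; -37.5 0 0 -6.8 -35.1 -33.1 100; -37.5 0 0 -6.8 -35.1 -33.1 100; -37.5 0 0 -6.8 -35.1 -33.1 100; -37.5 0 0 -6.8 -35.1 -33.1 100; -37.5 0 0 -6.8 -35.1 -33.1 100; -37.5 0 0 -6.8 -35.1 -33.1 100; -67.5 0 0 -0.8 -74.7 -47.3 100; -67.5 0 0 -0.8 -74.7 -47.3 100; -67.5 0 0 -0.8 -74.7 -47.3 100; -67.5 0 0 -0.8 -74.7 -47.3 100; -67.5 0 0 -0.8 -74.7 -47.3 100; -67.5 0 0 -0.8 -74.7 -47.3 100; -67.5 0 0 -0.8 -74.7 -47.3 100; -67.5 0 0 -0.8 -74.7 -47.3 100; -67.5 0 0 -0.8 -74.7 -47.3 100; -67.5 0 0 -0.8 -74.7 -47.3 100"}}

```text
t: 2.5
ee_pos: [0.3983, 0.2749, 0.3003]
tool_rot: [0.501, 0.499, 0.503, -0.498]
wrist_force: [-0.1, 0.2, 0.1]
finger_gap: 1.0
```

```bash
python3 - <<'E'
from h import *
import pickle
d=crop("wrist",(0,0,512,384),1.5,"pics/w1.png"); pickle.dump(d,open("w1.pkl","wb"))
inc([(.40,.27,.30,0)])
for n,X in [("balm",(.369,.297,.035)),("drop",(.5005,.2821,.1))]: print(n,proj(d,X))
E
```

```text
now [0.399  0.2724 0.3002] yaw 0.24 t 2.55 gap 1.001 F [-0.4 -0.2  0.5] j [ 0.3   0.35 -1.14  1.93  0.35  1.08 -0.97]
0.2 -0.1 0.1 0.02 0.10 0.24   rows 0.1
balm (np.float64(227.97655561898011), np.float64(146.7130865570303))
drop (np.float64(347.4441810309101), np.float64(171.84019536519082))
```

View pics/w1.png

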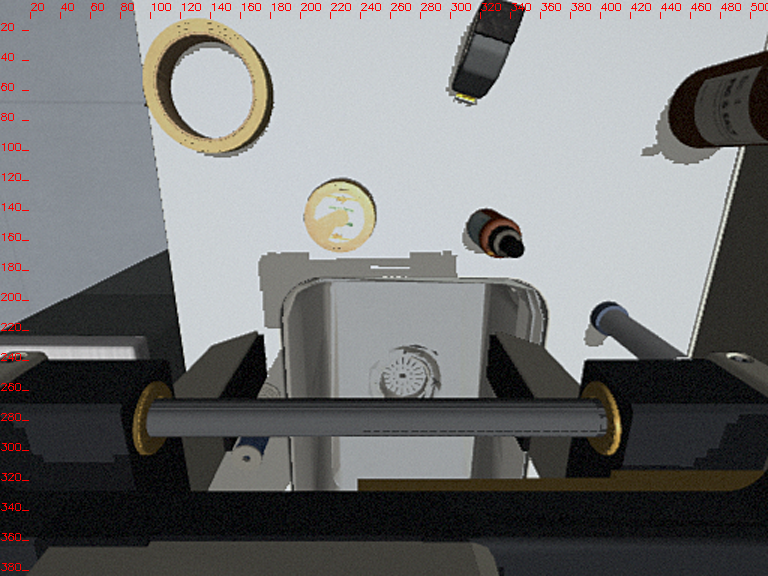

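The balm lid is at (227,143), the dropper bulb at (341,163), and the tape at the upper edge. I'll retake this now that the arm has settled.

```bash
python3 - <<'E'
from h import *
import pickle
d=crop("wrist",(180,100,380,200),4,"pics/w2.png"); pickle.dump(d,open("w2.pkl","wb"))
inc([(.40,.27,.30,0)])
for n,X in [("balm",(.369,.297,.035)),("drop",(.5005,.2821,.1))]: print(n,proj(d,X))
E
```

```text
now [0.3997 0.2707 0.3001] yaw 0.08 t 2.6 gap 0.998 F [ 0.1 -0.4  0.1] j [ 0.31  0.34 -1.14  1.93  0.35  1.08 -0.97]
0.1 0.0 0.0 0.01 0.03 0.07   rows 0.0
balm (np.float64(227.31044659850764), np.float64(144.40678194441892))
drop (np.float64(347.12254658900684), np.float64(168.99876268309913))
```

View pics/w2.png

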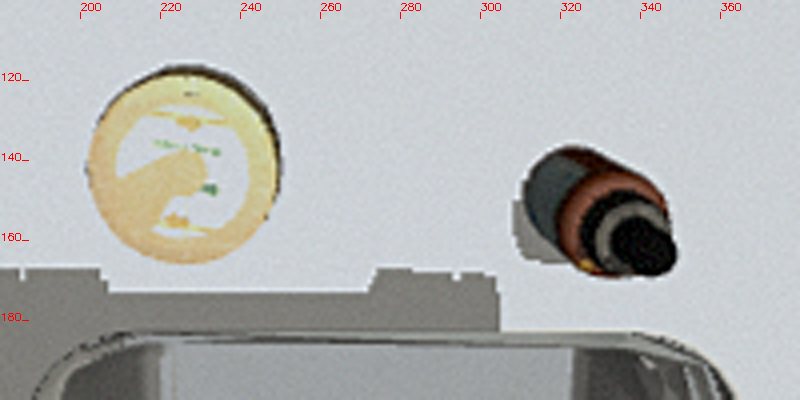

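```bash
python3 - <<'E'
from h import *
import pickle
np.set_printoptions(precision=4,suppress=True)
T=imaging.grab_frame("top");S=imaging.grab_frame("side");W=pickle.load(open("w2.pkl","rb"))
t=lambda x,y:((x+.5)/3.7-.5+115,(y+.5)/3.7-.5+115)
sl=lambda x,y:((x+.5)/4-.5+140,(y+.5)/4-.5+180)
w=lambda x,y:((x+.5)/4-.5+180,(y+.5)/4-.5+100)
for n,p,q,k in [("balm",t(205,413),sl(518,316),w(182.5,169)),("drop",t(211,264),sl(354,204),w(648,248))]:
    print(n,tri([ray(T,*p),ray(S,*q),ray(W,*k)]),tri([ray(S,*q),ray(W,*k)]))
print("balm W",atz(W,*w(182.5,169),.035),"drop W",atz(W,*w(648,248),.1), "base edge/center dropper", atz(W,*w(612,217),.06))
inc([(.368,.299,.14,0),(.368,.299,.0715,0)])
E
```

```text
balm (array([0.3676, 0.2983, 0.0322]), [0.0018474050882617483, 0.000553230222276244, 0.002001571015804899]) (array([0.3666, 0.3002, 0.0352]), [8.371114259231644e-05, 8.371114259230004e-05])
drop (array([0.4994, 0.2852, 0.0899]), [0.002092096845378701, 0.00171474156576803, 0.0032158404787151684]) (array([0.496 , 0.2894, 0.0965]), [0.0009219619700029872, 0.0009219619700031389])
balm W [0.3665 0.3002 0.035 ] drop W [0.4939 0.29   0.1   ] base edge/center dropper [0.4954 0.2904 0.06  ]
now [0.4005 0.269  0.3002] yaw -0.14 t 2.7 gap 1.001 F [-0.3 -0.7  0.6] j [ 0.31  0.34 -1.13  1.94  0.35  1.08 -0.97]
-0.1 0.1 -0.0 16.02 -3.27 -3.01   rows 3.3
-0.1 0.1 -0.0 22.87 -3.27 -3.02   rows 1.4
```

>>> {"method": "servo_tool", "body": {"increments": "0 0 0 4 -0.8 -0.8 100; 0 0 0 8 -1.6 -1.5 100; 0 0 0 12 -2.5 -2.2 100; 0 0 0 15 -3.2 -2.9 100; 0 0 0 15 -3.2 -2.9 100; 0 0 0 15 -3.2 -2.9 100; 0 0 0 15 -3.2 -2.9 100; 0 0 0 15 -3.2 -2.9 100; 0 0 0 15 -3.2 -2.9 100"}}

```text
t: 3.6
ee_pos: [0.3694, 0.2992, 0.1515]
tool_rot: [0.5, 0.501, 0.499, -0.5]
wrist_force: [-0.4, 0.4, -0.7]
finger_gap: 1.001
```

```bash
python3 - <<'E'
from h import *
d=crop("wrist",(0,0,512,384),1.5,"pics/w3.png")
inc([(.3675,.2985,.0715,0)]);print(proj(d,(.3675,.2985,.035)))
E
```

```text
now [0.3691 0.2992 0.1512] yaw -0.12 t 3.65 gap 1.003 F [ 0.2  0.6 -0.9] j [ 0.02  0.55 -0.93  2.08  0.62  0.81 -1.29]
-0.1 -0.0 -0.1 7.97 -0.18 0.08   rows 1.6
(np.float64(248.28371805295177), np.float64(207.3907757044256))
```

View pics/w3.png

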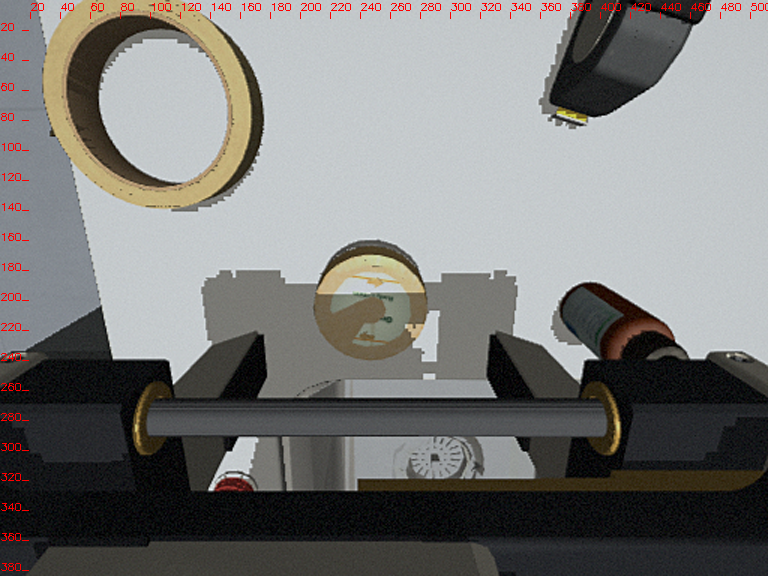

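Balm lid centre at (247,205) against a predicted (248,207), so agreement within 2 mm. Descending and gripping.

>>> {"method": "servo_tool", "body": {"increments": "0 0 0 3 -0.2 0 100; 0 0 0 5.5 -0.2 0 100; 0 0 0 7.5 -0.2 0 100; 0 0 0 8 -0.2 0 100; 0 0 0 8 -0.2 0 100; 0 0 0 8 -0.2 0 100; 0 0 0 8 -0.2 0 50; 0 0 0 8 -0.2 0 50; 0 0 0 8 -0.2 0 50; 0 0 0 8 -0.2 0 50; 0 0 0 8 -0.2 0 50; 0 0 0 8 -0.2 0 50; 0 0 0 8 -0.2 0 50; 0 0 0 8 -0.2 0 50", "squeeze": 25}}

```text
t: 5.05
ee_pos: [0.3663, 0.2993, 0.0704]
tool_rot: [0.5, 0.5, 0.5, -0.5]
wrist_force: [-0.2, -1.1, 5.7]
finger_gap: 0.664
```

```bash
python3 - <<'E'
from h import *
d=crop("wrist",(100,100,400,280),2.6,"pics/w4.png")
inc([(.40,.25,.30,-5),(.43,-.1,.32,-45),(.56,-.27,.32,-79.8)])
E
```

```text
now [0.3663 0.2993 0.0704] yaw -0.05 t 5.1 gap 0.663 F [-1.3 -1.6  5.3] j [-0.1   0.67 -0.78  2.11  0.78  0.67 -1.42]
4.9 0.0 -0.0 -22.95 3.38 4.93   rows 4.7
44.9 -0.0 -0.0 -24.95 6.41 39.93   rows 7.0
79.7 -0.0 -0.0 -24.94 19.43 56.92   rows 4.3
```

View pics/w4.png

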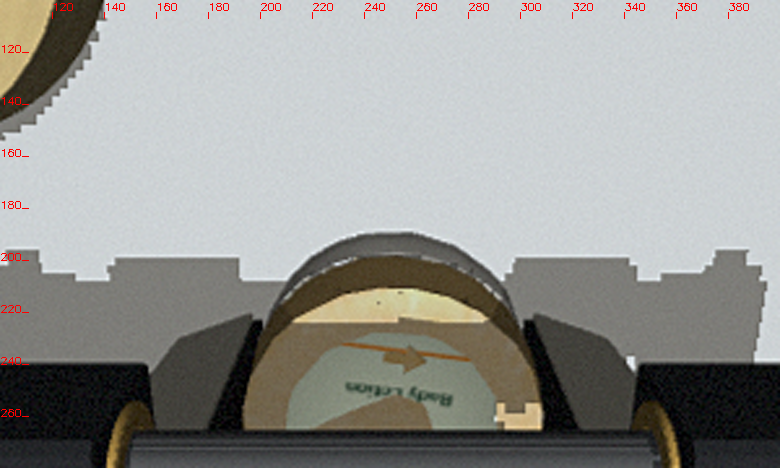

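Gripped: opening 61 mm, and the pot sits between the pads. Lifting and carrying.

>>> {"method": "servo_tool", "body": {"increments": "0 0 0 -1.5 0 0 50; 0 0 0 -4.5 0 0 50; 0 0 0 -8.5 0 0 50; 0 0 0 -12.5 0 0 50; 1 0 0 -16.5 1 1 50; 3 0 0 -20 2 3 50; 5 0 0 -23 3.4 6 50; 9 0 0 -24 3.8 10 50; 14 0 0 -24.5 4.2 14 50; 20 0 0 -25 4.6 18 50; 26 0 0 -25 5 22 50; 32 0 0 -25 5.4 26 50; 38 0 0 -25 5.8 30 50; 44 0 0 -25 6.2 34 50; 50 0 0 -25 6.4 38 50; 57 0 0 -25 8.5 41.5 50; 64 0 0 -25 11 45 50; 70 0 0 -25 13.5 48.5 50; 76 0 0 -25 16 52 50; 79.7 0 0 -25 18.5 55 50"}}

```text
t: 7.1
ee_pos: [0.551, -0.2531, 0.3192]
tool_rot: [-0.061, -0.704, -0.061, 0.705]
wrist_force: [0.5, 0.0, 0.3]
finger_gap: 0.66
```

```bash
python3 - <<'E'
from h import *
inc([(.585,-.289,.20,-79.8),(.585,-.289,.0855,-79.8)])
crop("top",(310,130,390,265),4.4,"pics/top_2.png")
E
```

```text
now [ 0.551  -0.2531  0.3192] yaw -80.05 t 7.1 gap 0.66 F [0.5 0.  0.3] j [ 0.9   0.45 -0.69  1.63  0.31  1.18 -1.26]
-0.2 0.1 0.0 11.91 4.12 -2.75   rows 2.6
-0.2 0.1 0.0 23.36 4.13 -2.77   rows 2.3
```

>>> {"method": "servo_tool", "body": {"increments": "0 0 0 3 1.4 -0.9 50; 0 0 0 6 2.8 -1.9 50; 0 0 0 9 4.1 -2.8 50; 0 0 0 9 4.1 -2.8 50; 0 0 0 9 4.1 -2.8 50; 0 0 0 9 4.1 -2.8 50; 0 0 0 9 4.1 -2.8 50; 0 0 0 9 4.1 -2.8 50"}}

```text
t: 7.95
ee_pos: [0.586, -0.286, 0.232]
tool_rot: [0.064, 0.705, 0.063, -0.704]
wrist_force: [-0.6, -0.1, -1.0]
finger_gap: 0.665
```

```bash
python3 - <<'E'
from h import *
inc([(.585,-.289,.0855,-79.8)])
d=crop("wrist",(0,0,512,384),1.5,"pics/w5.png")
for X in [(.3567,-.3289,.013),(.4328,-.3155,.013),(.5096,-.3013,.013),(.5858,-.2877,.013)]: print(proj(d,X))
E
```

```text
now [ 0.586 -0.286  0.232] yaw -79.72 t 7.95 gap 0.665 F [-0.6 -0.1 -1. ] j [ 0.86  0.61 -0.64  1.6   0.4   1.07 -1.28]
0.1 -0.1 -0.1 14.65 0.25 0.18   rows 2.9
(np.float64(251.3248722155882), np.float64(336.47410489975783))
(np.float64(251.65200193882447), np.float64(289.26773934988046))
(np.float64(251.4788749242796), np.float64(235.0251761418468))
(np.float64(251.70720740063558), np.float64(173.36529298959195))
```

View pics/w5.png

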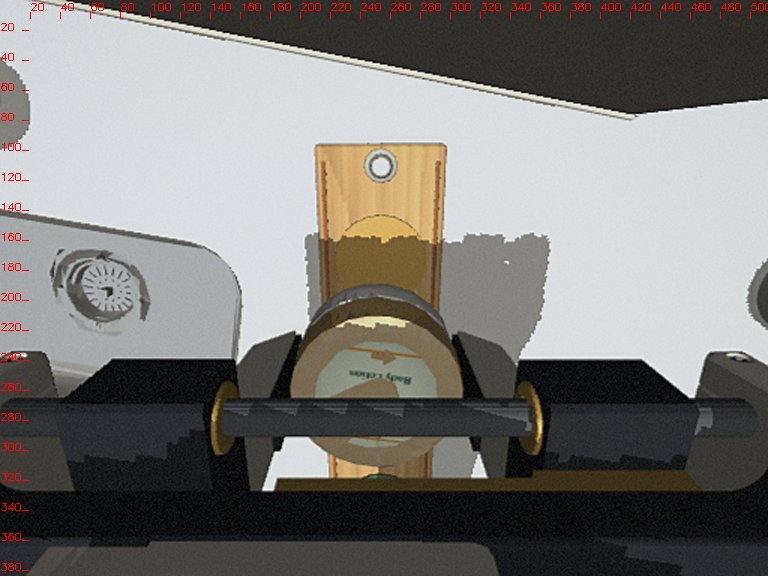

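```bash
python3 - <<'E'
from h import *
np.set_printoptions(precision=4,suppress=True)
d=crop("wrist",(190,80,310,220),4,"pics/w6.png"); import pickle; pickle.dump(d,open("w6.pkl","wb"))
u=np.array([np.cos(np.radians(10.2)),np.sin(np.radians(10.2)),0]);c=np.array([.5858,-.2877,.013])
print("far edge pred",proj(d,c+.035*u),"stub",proj(d,c+.07*u+[0,0,.017]))
n=np.array([-u[1],u[0],0])
print("edges", proj(d,c+.035*n),proj(d,c-.035*n))
E
```

```text
far edge pred (np.float64(251.73511282770724), np.float64(142.25827317207634)) stub (np.float64(251.89819448259436), np.float64(109.81796648543478))
edges (np.float64(220.69080952777418), np.float64(173.22779850361084)) (np.float64(282.63879794640553), np.float64(173.25214089828683))
```

View pics/w6.png

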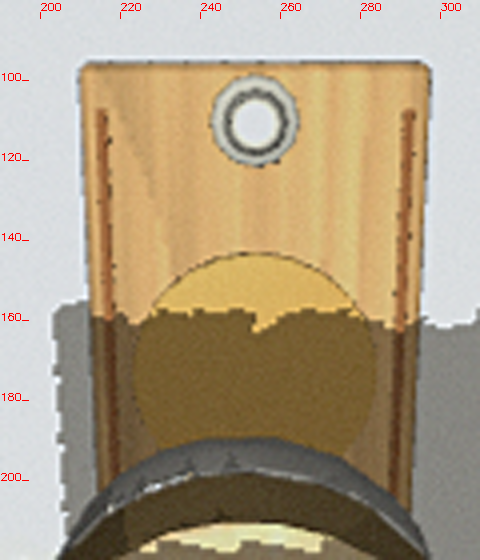

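Ochre mat centre read at (253.3,173) against a predicted (251.7,173), a lateral correction of about 2 mm. Lowering.

```bash
python3 - <<'E'
from h import *
inc([(.5853,-.2896,.0845,-79.8)])
E
```

```text
now [ 0.5857 -0.2862  0.2314] yaw -79.74 t 8.05 gap 0.662 F [ 0.3 -0.7 -0.6] j [ 0.86  0.61 -0.63  1.6   0.4   1.07 -1.28]
0.1 -0.1 -0.1 14.69 0.31 0.12   rows 2.9
```

>>> {"method": "servo_tool", "body": {"increments": "0 0 0 4 0.1 0.1 50; 0 0 0 8 0.3 0.1 50; 0 0 0 11 0.3 0.1 50; 0 0 0 13 0.3 0.1 50; 0 0 0 14 0.3 0.1 50; 0 0 0 14.4 0.3 0.1 50; 0 0 0 14.4 0.3 0.1 50; 0 0 0 14.4 0.3 0.1 50; 0 0 0 14.4 0.3 0.1 50; 0 0 0 14.4 0.3 0.1 50"}}

```text
t: 9.05
ee_pos: [0.5856, -0.2897, 0.0873]
tool_rot: [0.063, 0.705, 0.063, -0.704]
wrist_force: [-0.6, 0.6, -0.4]
finger_gap: 0.668
```

```bash
python3 - <<'E'
from h import *
inc([(.5853,-.2896,.0845,-79.8)])
d=crop("wrist",(150,80,350,280),3,"pics/w7.png")
E
```

```text
now [ 0.5856 -0.2897  0.0873] yaw -79.76 t 9.05 gap 0.668 F [-0.6  0.6 -0.4] j [ 0.8   0.79 -0.54  1.66  0.52  0.84 -1.36]
0.0 -0.1 -0.1 0.28 -0.01 0.03   rows 0.1
```

View pics/w7.png

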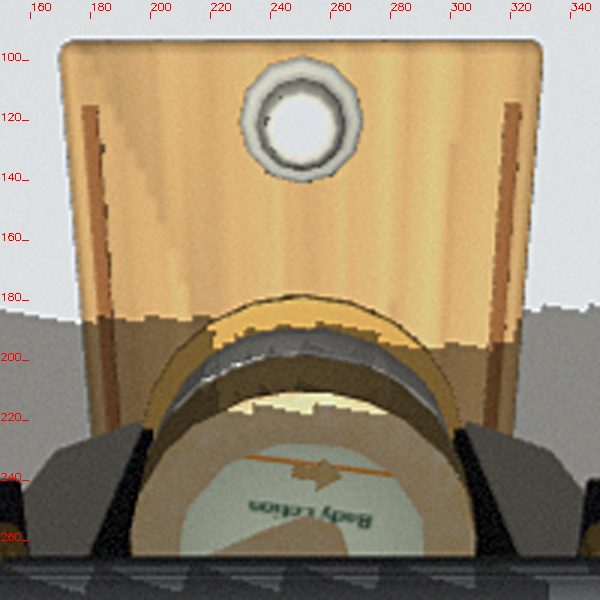

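The pot is laterally centred on the mat, and the far mat rim shows an even margin. Lowering 3 to 4 mm and letting go.

>>> {"method": "servo_tool", "body": {"increments": "0 0 0 0.2 0 0 50; 0 0 0 0.35 0 0 50; 0 0 0 0.4 0 0 50; 0 0 0 0.4 0 0 50; 0 0 0 0.4 0 0 50"}}

```text
t: 9.6
ee_pos: [0.5852, -0.2894, 0.0835]
tool_rot: [0.063, 0.704, 0.063, -0.704]
wrist_force: [-2.9, 0.7, 8.1]
finger_gap: 0.661
```

>>> {"method": "servo_tool", "body": {"increments": "0 0 0 0.4 0 0 75; 0 0 0 0.4 0 0 85; 0 0 0 0.4 0 0 90; 0 0 0 0.4 0 0 90; 0 0 0 -1 0 0 90; 0 0 0 -4 0 0 90; 0 0 0 -8 0 0 90; 0 0 0 -12 0 0 90; 0 0 0 -16 0 0 90; 0 0 0 -20 0 0 90; 0 0 0 -23 0 0 90; 0 0 0 -23 0 0 90; 0 0 0 -23 0 0 90; 0 0 0 -23 0 0 90"}}

```text
t: 11.0
ee_pos: [0.5843, -0.2892, 0.3114]
tool_rot: [-0.063, -0.704, -0.063, 0.705]
wrist_force: [-0.3, -0.3, -0.0]
finger_gap: 0.903
```

```bash
python3 - <<'E'
from h import *
inc([(.43,-.1,.32,-50),(.45,.3,.32,-17)])
d=crop("wrist",(180,80,330,240),3.5,"pics/w8.png")
E
```

```text
now [ 0.5843 -0.2892  0.3114] yaw -79.75 t 11.0 gap 0.903 F [-0.3 -0.3 -0. ] j [ 0.88  0.54 -0.67  1.52  0.35  1.21 -1.23]
-29.7 0.1 0.1 -0.83 -21.36 11.82   rows 4.9
-62.7 0.1 0.1 -0.81 -60.37 2.73   rows 8.0
```

View pics/w8.png

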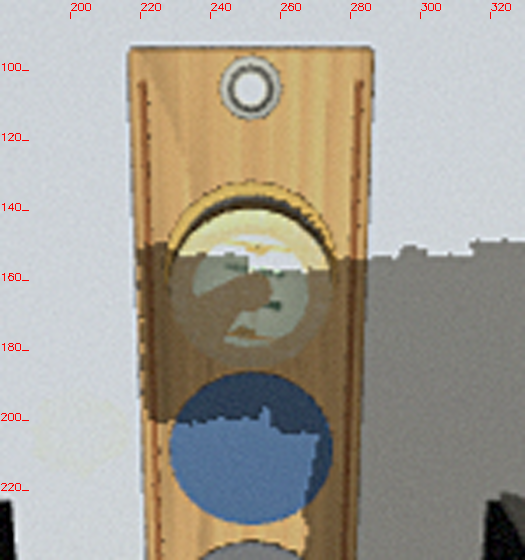

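```bash
python3 - <<'E'
from h import *
np.set_printoptions(precision=4,suppress=True)
d=imaging.grab_frame("wrist")
w=lambda x,y:((x+.5)/3.5-.5+180,(y+.5)/3.5-.5+80)
print("balm",atz(d,*w(251,286),.048),"blue",atz(d,*w(251,447.5),.013),"stub",atz(d,*w(250,88),.03))
inc([(.43,-.1,.32,-50),(.45,.33,.28,-17)])
E
```

```text
balm [ 0.5869 -0.2893  0.048 ] blue [ 0.5106 -0.3031  0.013 ] stub [ 0.6544 -0.2767  0.03  ]
now [ 0.5842 -0.2892  0.3107] yaw -79.75 t 11.1 gap 0.9 F [-0.3 -0.8 -0.6] j [ 0.88  0.54 -0.67  1.52  0.35  1.21 -1.23]
-29.8 0.1 0.1 -0.87 -21.36 11.81   rows 4.9
-62.8 0.1 0.2 3.18 -63.32 2.19   rows 8.6
```

The balm is on ochre: its centre is 77.7 mm from the blue mat's, against 78 nominal, and it is laterally centred. On to the tape.

>>> {"method": "servo_tool", "body": {"increments": "-7 0 0 -0.5 -4 3 100; -14 0 0 -0.9 -9 6 100; -21 0 0 -0.9 -14 9 100; -28 0 0 -0.9 -19 11.5 100; -31 0 0 -0.9 -23 11 100; -35 0 0 -0.9 -27.5 10 100; -39 0 0 -0.9 -32 9 100; -43 0 0 -0.9 -36.5 8 100; -47 0 0 -0.5 -41 7 100; -51 0 0 0 -45.5 6 100; -55 0 0 1 -50 5 100; -58 0 0 2 -54.5 4 100; -61 0 0 2.8 -59 3 100; -62.8 0 0 3.2 -63.3 2.2 100; -62.8 0 0 3.2 -63.3 2.2 100; -62.8 0 0 3.2 -63.3 2.2 100; -62.8 0 0 3.2 -63.3 2.2 100; -62.8 0 0 3.2 -63.3 2.2 100; -62.8 0 0 3.2 -63.3 2.2 100"}}

```text
t: 13.0
ee_pos: [0.4516, 0.3279, 0.2803]
tool_rot: [-0.42, -0.569, -0.42, 0.569]
wrist_force: [0.3, -0.4, -0.6]
finger_gap: 0.998
```

```bash
python3 - <<'E'
from h import *
import pickle
d=crop("wrist",(150,0,450,225),2.66,"pics/w9.png");pickle.dump(d,open("w9.pkl","wb"))
inc([(.478,.413,.18,-17)])
E
```

```text
now [0.4516 0.3282 0.2804] yaw -17.1 t 13.05 gap 0.998 F [ 0.7 -0.4 -0.2] j [ 0.11  0.52 -1.05  1.78  0.5   1.13 -1.4 ]
-0.1 0.0 -0.1 10.04 0.02 -8.89   rows 2.7
```

View pics/w9.png

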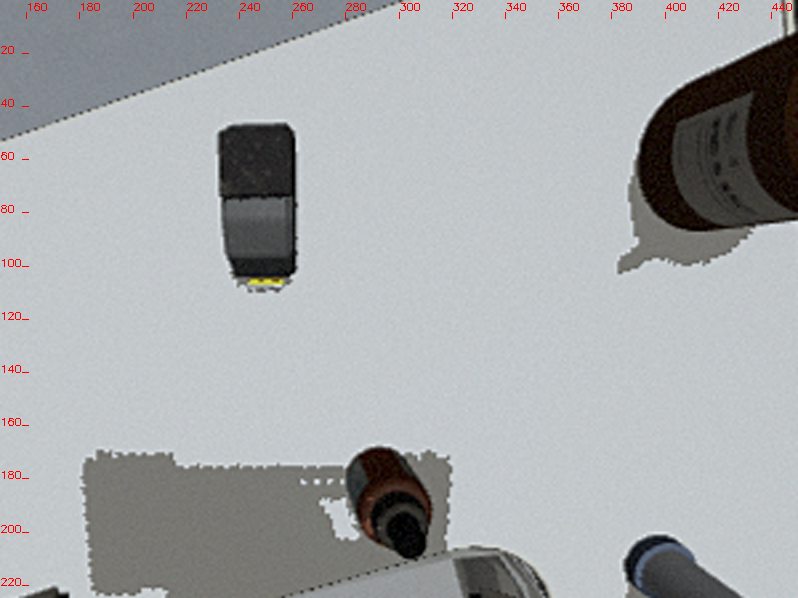

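```bash
python3 - <<'E'
from h import *
import pickle
np.set_printoptions(precision=4,suppress=True)
d=pickle.load(open("w9.pkl","rb"))
w=lambda x,y:((x+.5)/2.66-.5+150,(y+.5)/2.66-.5)
rear=atz(d,*w(257.5,125),.06); sp=atz(d,*w(257.5,195),.064); fr=atz(d,*w(266,276),.02)
u=np.array([np.cos(np.radians(73)),np.sin(np.radians(73)),0]); n=np.array([u[1],-u[0],0])
for k,p in zip("rsf",(rear,sp,fr)): print(k,p,p@u,p@n)
for c in [(220,128),(295,128),(222,195),(293,195)]: p=atz(d,*w(*c),.064); print(p@u,p@n)
g=np.array([.478,.413,0]);print("target",g@u,g@n)
print("dropper body edge: bulb",atz(d,*w(408,535),.1))
E
```

```text
r [0.4857 0.4525 0.06  ] 0.5747223064262714 0.33217272808861503
s [0.4784 0.429  0.064 ] 0.5500729060959684 0.33205385748999905
f [0.4723 0.3988 0.02  ] 0.5194295029232334 0.33507163158379294
0.5731557824267751 0.31834927628425397
0.5730959625456881 0.3460792215321566
0.5501032301769078 0.31859704492749075
0.5500425786087464 0.34551218164672043
target 0.5347075390702017 0.33636415929984065
dropper body edge: bulb [0.497  0.2934 0.1   ]
```

```bash
python3 - <<'E'
from h import *
inc([(.4748,.4174,.18,-17)])
E
```

```text
now [0.4516 0.3282 0.2804] yaw -17.1 t 13.05 gap 0.998 F [ 0.7 -0.4 -0.2] j [ 0.11  0.52 -1.05  1.78  0.5   1.13 -1.4 ]
-0.1 0.0 -0.1 10.04 -0.41 -9.22   rows 2.7
```

>>> {"method": "servo_tool", "body": {"increments": "0 0 0 3 -0.1 -3 100; 0 0 0 6 -0.3 -6 100; 0 0 0 9 -0.4 -9 100; 0 0 0 10 -0.4 -9.2 100; 0 0 0 10 -0.4 -9.2 100; 0 0 0 10 -0.4 -9.2 100; 0 0 0 10 -0.4 -9.2 100; 0 0 0 10 -0.4 -9.2 100"}}

```text
t: 13.85
ee_pos: [0.4747, 0.4182, 0.1818]
tool_rot: [0.421, 0.569, 0.42, -0.568]
wrist_force: [0.0, -0.4, -0.0]
finger_gap: 0.998
```

```bash
python3 - <<'E'
from h import *
import pickle
d=crop("wrist",(170,60,370,265),3,"pics/w10.png");pickle.dump(d,open("w10.pkl","wb"))
inc([(.4748,.4174,.079,-17)])
E
```

```text
now [0.4746 0.4182 0.1816] yaw -17.02 t 13.9 gap 1.0 F [ 0.7 -0.8  0.2] j [-0.14  0.74 -0.9   1.68  0.66  1.05 -1.56]
-0.0 -0.1 -0.1 10.26 0.02 0.09   rows 2.1
```

View pics/w10.png

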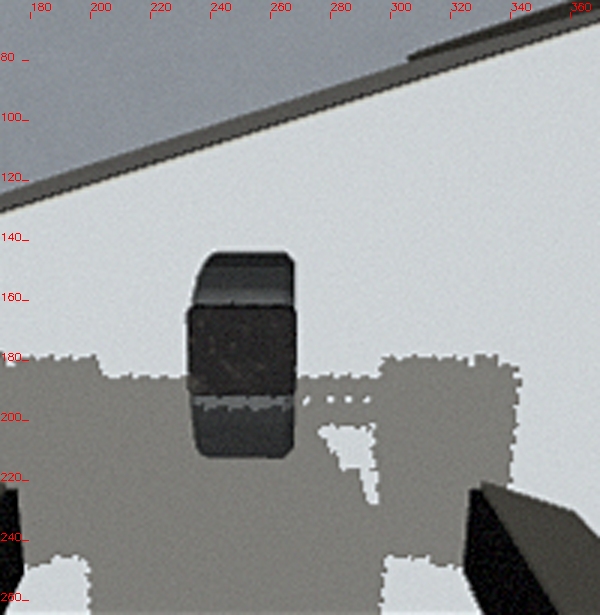

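```bash
python3 - <<'E'
from h import *
import pickle
np.set_printoptions(precision=4,suppress=True)
d=pickle.load(open("w10.pkl","rb"))
w=lambda x,y:((x+.5)/3-.5+170,(y+.5)/3-.5+60)
u=np.array([np.cos(np.radians(73)),np.sin(np.radians(73)),0]); n=np.array([u[1],-u[0],0])
for c,z in [((243,305),.064),((243,393),.064),((246,457),.05),((246,457),.035),((246,253),.005),((246,253),.02)]:
    p=atz(d,*w(*c),z); print(c,z,p@u,p@n)
g=np.array([.4746,.4182,0]);print("tcp",g@u,g@n)
E
```

```text
(243, 305) 0.064 0.574675666843036 0.3317622278955977
(243, 393) 0.064 0.5513956481792135 0.3317421791445721
(246, 457) 0.05 0.5275746453776878 0.3326016451054181
(246, 457) 0.035 0.5212594903440113 0.33268539462333957
(246, 253) 0.005 0.5781998525810883 0.3328381755693179
(246, 253) 0.02 0.580625647641313 0.33275524886865127
tcp 0.5386862600051523 0.33159239026500814
```

The tape's top face is at rows 162–191, centred laterally at u=251. Its centre lies about 7 mm further out than the TCP. Descending with that correction.

>>> {"method": "servo_tool", "body": {"increments": "0 0 0 1 0 -0.7 100; 0 0 0 4 0 -0.7 100; 0 0 0 7 0 -0.7 100; 0 0 0 9 0 -0.7 100; 0 0 0 9.9 0 -0.7 100; 0 0 0 9.9 0 -0.7 100; 0 0 0 9.9 0 -0.7 60; 0 0 0 9.9 0 -0.7 30; 0 0 0 9.9 0 -0.7 15; 0 0 0 9.9 0 -0.7 15; 0 0 0 9.9 0 -0.7 15; 0 0 0 9.9 0 -0.7 15; 0 0 0 9.9 0 -0.7 15; 0 0 0 9.9 0 -0.7 15; 0 0 0 9.9 0 -0.7 15", "squeeze": 25}}

```text
t: 15.4
ee_pos: [0.4762, 0.4253, 0.0812]
tool_rot: [0.421, 0.568, 0.421, -0.568]
wrist_force: [0.8, -0.6, 0.5]
finger_gap: 0.306
```

```bash
python3 - <<'E'
from h import *
d=crop("wrist",(170,60,370,265),3,"pics/w11.png")
inc([(.45,.3,.30,-20),(.43,-.05,.32,-45),(.48,-.26,.32,-79.8)])
E
```

```text
now [0.4762 0.4253 0.0812] yaw -16.97 t 15.45 gap 0.304 F [ 0.3  0.3 -0.4] j [-0.22  0.87 -0.81  1.7   0.77  0.92 -1.63]
3.0 0.0 -0.0 -21.88 1.16 12.75   rows 5.1
28.0 0.0 -0.0 -23.87 9.46 46.81   rows 7.0
62.8 -0.0 -0.0 -23.86 20.38 65.44   rows 4.3
```

View pics/w11.png

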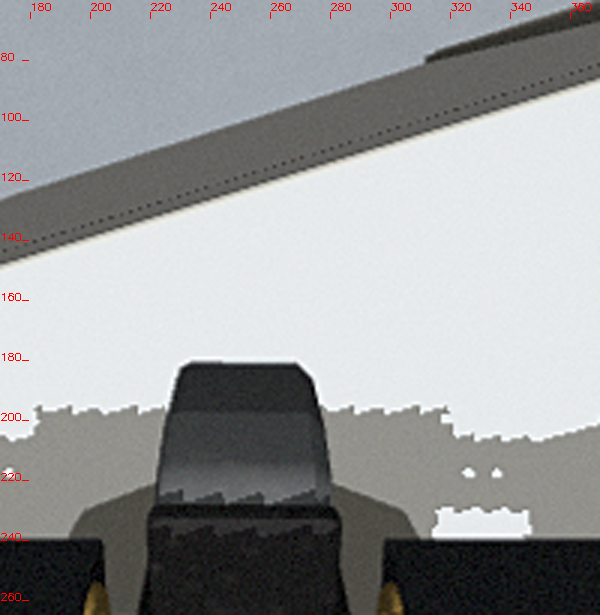

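Held: opening 28 mm. Carrying it to the blue mat.

>>> {"method": "servo_tool", "body": {"increments": "0 0 0 -1.5 0 0 15; 0 0 0 -4.5 0 0 15; 0 0 0 -8.5 0 0 15; 0 0 0 -12.5 0 1 15; 0 0 0 -16 0.5 4 15; 1 0 0 -19 0.8 8 15; 3 0 0 -22 1.2 12.5 15; 6 0 0 -22.5 2.2 17 15; 9 0 0 -23 3.3 21.5 15; 12 0 0 -23.5 4.4 26 15; 16 0 0 -24 5.5 30.5 15; 20 0 0 -24 6.6 35 15; 24 0 0 -24 7.7 39.5 15; 28 0 0 -24 8.8 44 15; 34 0 0 -24 10 48 15; 40 0 0 -24 12 52 15; 46 0 0 -24 14 56 15; 52 0 0 -24 16 59.5 15; 58 0 0 -24 18 62.5 15; 62.8 0 0 -24 20.4 65.4 15"}}

```text
t: 17.45
ee_pos: [0.48, -0.2605, 0.3218]
tool_rot: [-0.062, -0.704, -0.062, 0.705]
wrist_force: [0.7, 1.3, -0.7]
finger_gap: 0.306
```

>>> {"method": "servo_tool", "body": {"increments": "0 0 0 0 0 0 15; 0 0 0 0 0 0 15; 0 0 0 0 0 0 15; 0 0 0 0 0 0 15"}}

```text
t: 17.85
ee_pos: [0.4802, -0.258, 0.3216]
tool_rot: [-0.064, -0.704, -0.064, 0.704]
wrist_force: [0.0, 1.2, -1.3]
finger_gap: 0.304
```

```bash
python3 - <<'E'
from h import *
import pickle
d=crop("wrist",(0,0,512,384),1.5,"pics/w12.png");pickle.dump(d,open("w12.pkl","wb"))
inc([(.509,-.3035,.22,-79.8),(.509,-.3035,.097,-79.8)])
E
```

```text
now [ 0.4802 -0.2582  0.3216] yaw -79.62 t 17.9 gap 0.305 F [ 0.7 -0.5 -1. ] j [ 1.08  0.35 -0.79  1.77  0.27  1.13 -1.18]
0.2 0.0 -0.0 10.16 4.97 -2.01   rows 2.3
0.2 0.0 -0.0 22.46 4.97 -2.01   rows 2.5
```

View pics/w12.png

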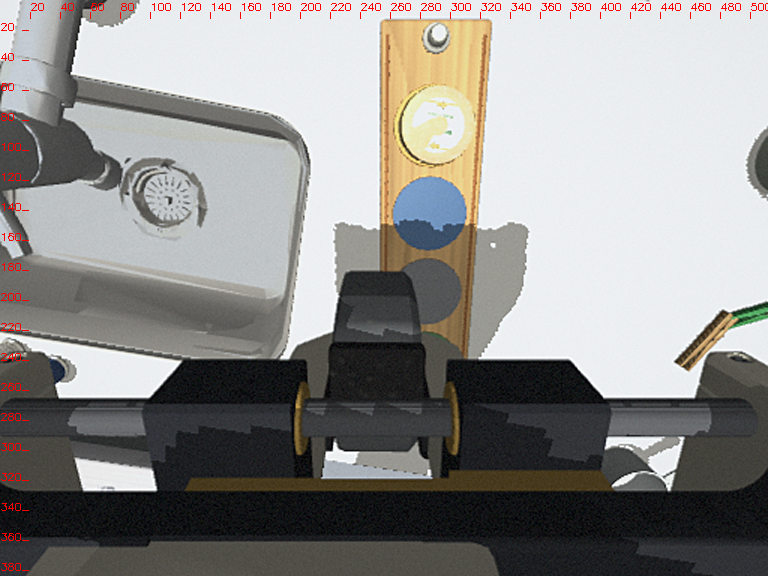

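```bash
python3 - <<'E'
from h import *
import pickle
np.set_printoptions(precision=4,suppress=True)
d=pickle.load(open("w12.pkl","rb"))
w=lambda x,y:((x+.5)/1.5-.5,(y+.5)/1.5-.5)
print(atz(d,*w(429.5,213),.013))
d=pickle.load(open("w10.pkl","rb"))
inc([(.5095,-.3033,.22,-79.8),(.5095,-.3033,.097,-79.8)])
E
```

```text
[ 0.5098 -0.3035  0.013 ]
now [ 0.4802 -0.2582  0.3216] yaw -79.62 t 17.9 gap 0.305 F [ 0.7 -0.5 -1. ] j [ 1.08  0.35 -0.79  1.77  0.27  1.13 -1.18]
0.2 0.0 -0.0 10.16 4.96 -2.06   rows 2.3
0.2 0.0 -0.0 22.46 4.95 -2.06   rows 2.5
```

>>> {"method": "servo_tool", "body": {"increments": "0 0 0 3 1.5 -0.6 15; 0 0 0 6 3.2 -1.3 15; 0 0 0 9 4.9 -2.05 15; 0 0 0 10 4.95 -2.05 15; 0 0 0 10 4.95 -2.05 15; 0 0 0 10 4.95 -2.05 15; 0 0 0 10 4.95 -2.05 15; 0 0 0 10 4.95 -2.05 15"}}

```text
t: 18.7
ee_pos: [0.5099, -0.3044, 0.223]
tool_rot: [0.064, 0.705, 0.063, -0.704]
wrist_force: [0.1, 1.0, -1.5]
finger_gap: 0.305
```

```bash
python3 - <<'E'
from h import *
import pickle
d=crop("wrist",(150,40,350,280),2.5,"pics/w13.png");pickle.dump(d,open("w13.pkl","wb"))
inc([(.5095,-.3033,.097,-79.8)])
u=np.array([np.cos(np.radians(10.2)),np.sin(np.radians(10.2)),0]);c=np.array([.5095,-.3033,.013]);n=np.array([-u[1],u[0],0])
f=lambda X:np.round((np.array(proj(d,X))+.5-[150,40])*2.5,1)
print("blue far,left,right",f(c+.035*u),f(c+.035*n),f(c-.035*n),"balm top c",f(c+.078*u+[0,0,.035]))
E
```

```text
now [ 0.5097 -0.3045  0.2227] yaw -79.72 t 18.75 gap 0.304 F [ 0.1  0.2 -2.1] j [ 1.02  0.54 -0.7   1.75  0.41  1.   -1.23]
0.1 -0.1 -0.1 12.57 -0.15 0.02   rows 2.5
blue far,left,right [249.3 259.9] [169.8 339.3] [328.8 339.4] balm top c [249. 156.]
```

View pics/w13.png

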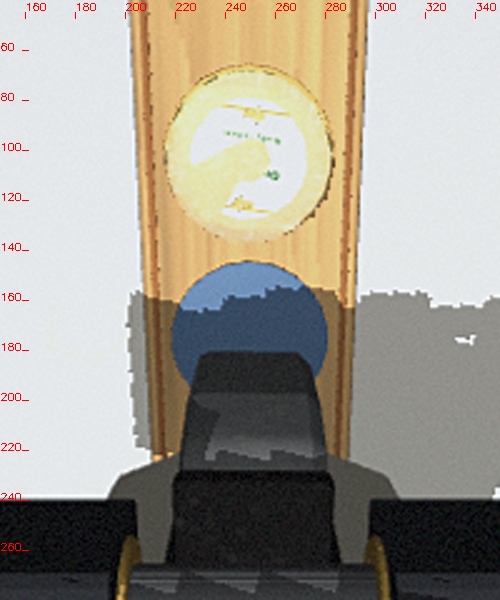

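```bash
python3 - <<'E'
from h import *
import pickle
d=pickle.load(open("w13.pkl","rb"))
u=np.array([np.cos(np.radians(10.2)),np.sin(np.radians(10.2)),0]);n=np.array([-u[1],u[0],0])
s=np.array([.5097,-.3045,0])
for y,z in [(352,.144),(352,.152),(473,.2055),(395,.17)]:
    p=atz(d,150+(255.5)/2.5-.5,40+(y+.5)/2.5-.5,z); print(y,z,(p-s)@u,(p-s)@n)
E
```

```text
352 0.144 0.03262065221919566 -0.000680180329199742
352 0.152 0.03498053875966972 -0.000628839507128325
473 0.2055 0.029421609466122132 -0.00033703404900874004
395 0.17 0.03059302400667395 -0.0005367408893558157
```

The mat edges match the prediction, and the tape's rear edge is 32.6 mm from the tool axis (half of 65), so it is centred in the hand. Lowering.

>>> {"method": "servo_tool", "body": {"increments": "0 0 0 4 -0.1 0 15; 0 0 0 8 -0.15 0 15; 0 0 0 11 -0.15 0 15; 0 0 0 12.3 -0.15 0 15; 0 0 0 12.7 -0.15 0 15; 0 0 0 12.7 -0.15 0 15; 0 0 0 12.7 -0.15 0 15; 0 0 0 12.7 -0.15 0 15"}}

```text
t: 19.55
ee_pos: [0.51, -0.3037, 0.0956]
tool_rot: [0.064, 0.705, 0.063, -0.703]
wrist_force: [0.0, 0.3, -1.5]
finger_gap: 0.306
```

>>> {"method": "servo_tool", "body": {"increments": "0 0 0 0.1 0 0 15; 0 0 0 0.2 0 0 15; 0 0 0 0.2 0 0 15; 0 0 0 0.2 0 0 15"}}

```text
t: 19.95
ee_pos: [0.5098, -0.3036, 0.0941]
tool_rot: [0.064, 0.705, 0.063, -0.704]
wrist_force: [-3.0, 0.5, 9.6]
finger_gap: 0.308
```

>>> {"method": "servo_tool", "body": {"increments": "0 0 0 0 0 0 40; 0 0 0 0 0 0 55; 0 0 0 0 0 0 70; 0 0 0 0 0 0 70; 0 0 0 -1.5 0 0 70; 0 0 0 -5 0 0 70; 0 0 0 -9 0 0 70; 0 0 0 -13 0 0 70; 0 0 0 -17 0 0 70; 0 0 0 -21 0 0 70; 0 0 0 -22.5 0 0 70; 0 0 0 -22.5 0 0 70; 0 0 0 -22.5 0 0 70; 0 0 0 -22.5 0 0 70"}}

```text
t: 21.35
ee_pos: [0.5079, -0.3029, 0.3153]
tool_rot: [-0.062, -0.703, -0.064, 0.705]
wrist_force: [0.6, -0.2, 0.4]
finger_gap: 0.698
```

```bash
python3 - <<'E'
from h import *
import pickle
d=crop("wrist",(150,40,350,280),2.5,"pics/w14.png");pickle.dump(d,open("w14.pkl","wb"))
inc([(.43,-.08,.32,-45),(.455,.24,.30,-5)])
E
```

```text
now [ 0.508  -0.3028  0.3153] yaw -79.75 t 21.4 gap 0.699 F [-0.6  0.6 -0.6] j [ 1.07  0.44 -0.76  1.67  0.32  1.17 -1.17]
-34.7 0.1 0.2 -0.41 -23.32 3.71   rows 4.7
-74.7 0.0 0.2 1.65 -54.36 -4.45   rows 6.4
```

View pics/w14.png

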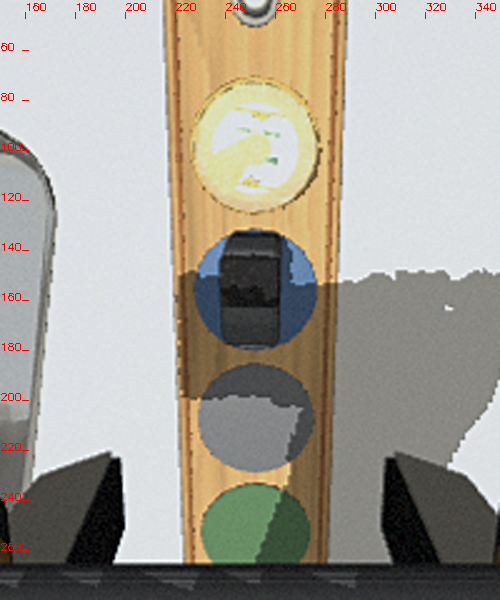

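Balm and tape are both upright and centred on ochre and blue. Next the dropper.

```bash
python3 - <<'E'
from h import *
import pickle
np.set_printoptions(precision=4,suppress=True)
d=pickle.load(open("w14.pkl","rb"))
w=lambda x,y:(150+(x+.5)/2.5-.5,40+(y+.5)/2.5-.5)
print("grey",atz(d,*w(255.5,417.5),.013),"balm",atz(d,*w(256,145.5),.048),"blue",atz(d,*w(255.5,289.5),.013))
inc([(.43,-.08,.32,-45),(.495,.23,.30,-5)])
E
```

```text
grey [ 0.4338 -0.3175  0.013 ] balm [ 0.5865 -0.2899  0.048 ] blue [ 0.51   -0.3037  0.013 ]
now [ 0.508  -0.3028  0.3153] yaw -79.75 t 21.4 gap 0.699 F [-0.6  0.6 -0.6] j [ 1.07  0.44 -0.76  1.67  0.32  1.17 -1.17]
-34.7 0.1 0.2 -0.41 -23.32 3.71   rows 4.7
-74.7 0.0 0.2 1.64 -52.66 -8.21   rows 6.3
```

>>> {"method": "servo_tool", "body": {"increments": "-7 0 0 -0.4 -5 1 70; -15 0 0 -0.4 -10 2 70; -23 0 0 -0.4 -15 3 70; -31 0 0 -0.4 -20 3.7 70; -37 0 0 -0.4 -25 3 70; -43 0 0 -0.2 -29.5 1.5 70; -50 0 0 0 -34 -0.5 70; -56 0 0 0.4 -38.5 -2 70; -62 0 0 0.8 -43 -4 70; -68 0 0 1.2 -47.5 -6 70; -73 0 0 1.6 -51 -7.7 70; -74.7 0 0 1.6 -52.7 -8.2 70; -74.7 0 0 1.6 -52.7 -8.2 70; -74.7 0 0 1.6 -52.7 -8.2 70; -74.7 0 0 1.6 -52.7 -8.2 70; -74.7 0 0 1.6 -52.7 -8.2 70; -74.7 0 0 1.6 -52.7 -8.2 70; -74.7 0 0 1.6 -52.7 -8.2 70"}}

```text
t: 23.2
ee_pos: [0.4962, 0.2291, 0.3014]
tool_rot: [0.477, 0.522, 0.477, -0.522]
wrist_force: [-0.4, 0.3, -0.6]
finger_gap: 0.701
```

```bash
python3 - <<'E'
from h import *
import pickle
d=crop("wrist",(180,80,380,230),3.5,"pics/w15.png");pickle.dump(d,open("w15.pkl","wb"))
f=lambda X:np.round((np.array(proj(d,X))+.5-[180,80])*3.5,1)
print(f((.4955,.290,.1)),f((.4955,.290,.0)),f((.4955,.290,.06)))
inc([(.4955,.290,.20,-5)])
E
```

```text
[228.2 137.8] [233.2 117.2] [230.6 128.1]
now [0.4961 0.2293 0.3014] yaw -5.12 t 23.25 gap 0.699 F [-0.4 -0.7 -0.1] j [ 0.37  0.5  -1.13  1.79  0.49  1.17 -1.  ]
-0.1 0.0 -0.0 10.14 -0.61 -6.04   rows 2.4
```

View pics/w15.png

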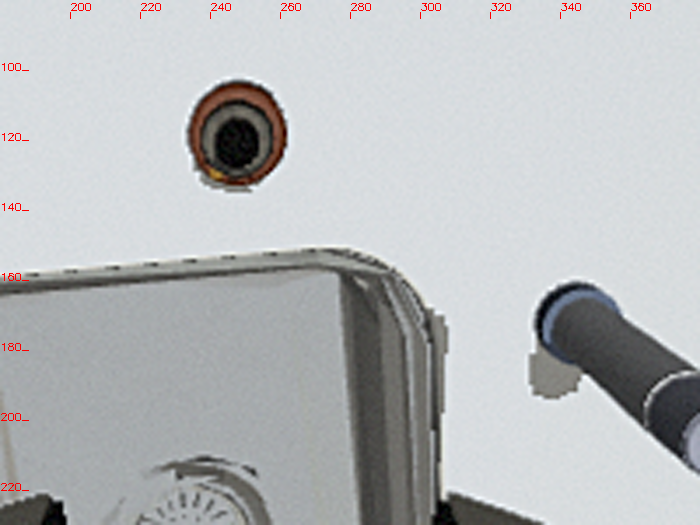

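```bash
python3 - <<'E'
from h import *
import pickle
np.set_printoptions(precision=4,suppress=True)
d=pickle.load(open("w15.pkl","rb"))
w=lambda x,y:(180+(x+.5)/3.5-.5,80+(y+.5)/3.5-.5)
print(atz(d,*w(237,142),.1),atz(d,*w(237.5,133),.06))
print("stick base",atz(d,*w(579,325),.012))
inc([(.498,.289,.20,-5),(.498,.289,.0995,-5)])
E
```

```text
[0.498  0.2884 0.1   ] [0.4977 0.2881 0.06  ]
stick base [0.6248 0.1987 0.012 ]
now [0.4961 0.2293 0.3014] yaw -5.12 t 23.25 gap 0.699 F [-0.4 -0.7 -0.1] j [ 0.37  0.5  -1.13  1.79  0.49  1.17 -1.  ]
-0.1 0.0 -0.0 10.14 -0.35 -5.96   rows 2.4
-0.1 0.0 -0.0 20.19 -0.36 -5.97   rows 2.0
```

Dropper seen nearly from overhead: body centre (247.5,117.5), world (0.498, 0.288). The hand face needs to clear the 102 mm bulb, so I'll grip about 58 mm up.

>>> {"method": "servo_tool", "body": {"increments": "0 0 0 2 -0.1 -2 100; 0 0 0 5 -0.2 -4 100; 0 0 0 8 -0.3 -5.9 100; 0 0 0 10 -0.35 -5.9 100; 0 0 0 10 -0.35 -5.9 100; 0 0 0 13 -0.35 -5.9 100; 0 0 0 16 -0.35 -5.9 100; 0 0 0 18.5 -0.35 -5.9 100; 0 0 0 19.4 -0.35 -5.9 100; 0 0 0 19.4 -0.35 -5.9 100; 0 0 0 19.4 -0.35 -5.9 100; 0 0 0 19.4 -0.35 -5.9 100"}}

```text
t: 24.45
ee_pos: [0.4986, 0.2898, 0.109]
tool_rot: [0.478, 0.523, 0.477, -0.521]
wrist_force: [-0.4, -1.2, 0.4]
finger_gap: 0.998
```

```bash
python3 - <<'E'
from h import *
d=crop("wrist",(150,100,350,280),3,"pics/w16.png")
inc([(.498,.2883,.1047,-5)])
E
```

```text
now [0.4985 0.2896 0.1088] yaw -5.07 t 24.5 gap 0.999 F [0.3 0.4 0.7] j [ 0.08  0.78 -0.88  1.85  0.77  0.89 -1.27]
-0.1 -0.1 -0.1 0.41 -0.04 0.14   rows 0.1
```

View pics/w16.png

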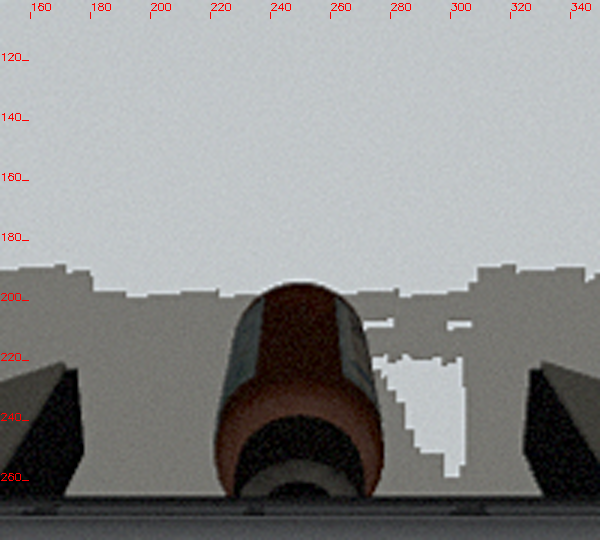

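The bottle is centred between the fingers. Lowering 4 mm and gripping.

>>> {"method": "servo_tool", "body": {"increments": "0 0 0 0.2 0 0.1 100; 0 0 0 0.4 0 0.1 100; 0 0 0 0.4 0 0.1 100; 0 0 0 0.4 0 0.1 70; 0 0 0 0.4 0 0.1 45; 0 0 0 0.4 0 0.1 20; 0 0 0 0.4 0 0.1 20; 0 0 0 0.4 0 0.1 20; 0 0 0 0.4 0 0.1 20; 0 0 0 0.4 0 0.1 20; 0 0 0 0.4 0 0.1 20; 0 0 0 0.4 0 0.1 20", "squeeze": 20}}

```text
t: 25.7
ee_pos: [0.4976, 0.2881, 0.1032]
tool_rot: [0.477, 0.522, 0.477, -0.522]
wrist_force: [-0.9, -0.3, 0.4]
finger_gap: 0.346
```

```bash
python3 - <<'E'
from h import *
inc([(.43,.2,.33,-15),(.42,-.05,.34,-45),(.43,-.27,.34,-79.8)])
E
```

```text
now [0.4976 0.2881 0.1032] yaw -5.05 t 25.7 gap 0.346 F [-0.9 -0.3  0.4] j [ 0.08  0.78 -0.88  1.86  0.78  0.89 -1.27]
9.9 -0.0 -0.0 -22.68 -5.95 9.37   rows 5.0
39.9 -0.0 -0.0 -23.68 -4.75 34.36   rows 5.0
74.7 -0.0 -0.0 -23.68 -1.81 56.19   rows 4.4
```

>>> {"method": "servo_tool", "body": {"increments": "0 0 0 -1.5 0 0 20; 0 0 0 -4.5 0 0 20; 0 0 0 -8.5 -0.5 0 20; 0 0 0 -12.5 -1.5 1 20; 2 0 0 -16.5 -3 3 20; 6 0 0 -20 -4.5 6 20; 10 0 0 -22.5 -6 9.5 20; 14 0 0 -23 -5.8 13.5 20; 19 0 0 -23.5 -5.6 17.5 20; 24 0 0 -23.7 -5.4 21.5 20; 29 0 0 -23.7 -5.2 25.5 20; 34 0 0 -23.7 -5 30 20; 40 0 0 -23.7 -4.7 34.4 20; 46 0 0 -23.7 -4.3 38.5 20; 52 0 0 -23.7 -3.8 42.5 20; 58 0 0 -23.7 -3.3 46.5 20; 64 0 0 -23.7 -2.8 50.5 20; 70 0 0 -23.7 -2.2 53.5 20; 74.7 0 0 -23.7 -1.8 56.2 20; 74.7 0 0 -23.7 -1.8 56.2 20"}}

```text
t: 27.7
ee_pos: [0.4295, -0.274, 0.3406]
tool_rot: [0.061, 0.705, 0.06, -0.704]
wrist_force: [-0.7, -0.1, -1.2]
finger_gap: 0.341
```

>>> {"method": "servo_tool", "body": {"increments": "0 0 0 0 0 0 20; 0 0 0 0 0 0 20; 0 0 0 0 0 0 20; 0 0 0 0 0 0 20"}}

```text
t: 28.1
ee_pos: [0.4303, -0.2692, 0.3405]
tool_rot: [-0.064, -0.704, -0.064, 0.704]
wrist_force: [-0.3, 0.2, -1.2]
finger_gap: 0.345
```

```bash
python3 - <<'E'
from h import *
import pickle
d=crop("wrist",(100,0,400,280),2.5,"pics/w17.png");pickle.dump(d,open("w17.pkl","wb"))
inc([(.4335,-.3175,.25,-79.8),(.4335,-.3175,.119,-79.8)])
E
```

```text
now [ 0.4302 -0.2694  0.3405] yaw -79.67 t 28.15 gap 0.341 F [-0.   0.4 -1. ] j [ 1.26  0.26 -0.88  1.84  0.22  1.15 -1.08]
0.1 0.0 -0.0 9.05 4.79 0.54   rows 2.1
0.1 0.0 -0.0 22.15 4.78 0.54   rows 2.6
```

View pics/w17.png

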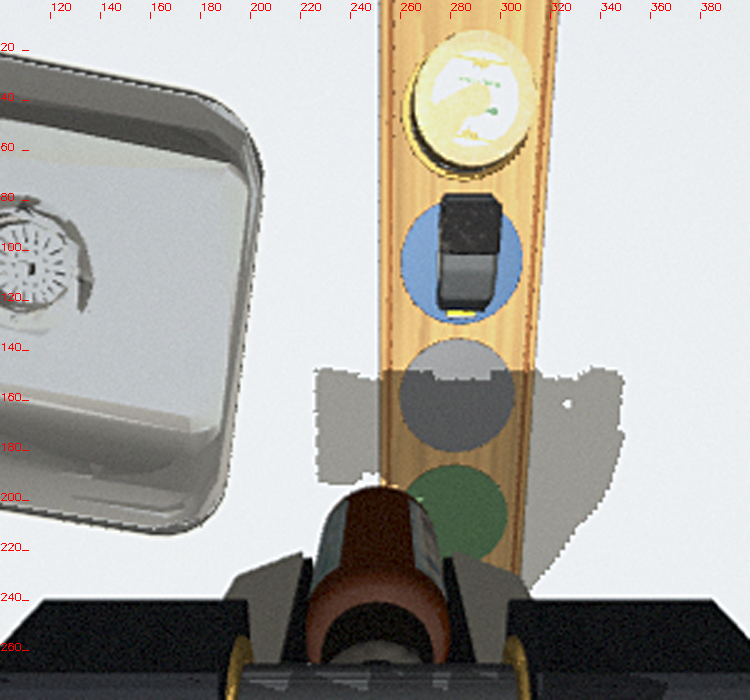

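```bash
python3 - <<'E'
from h import *
import pickle
np.set_printoptions(precision=4,suppress=True)
d=pickle.load(open("w17.pkl","rb"))
w=lambda x,y:(100+(x+.5)/2.5-.5,(y+.5)/2.5-.5)
print("grey",atz(d,*w(457.5,395),.013),"green",atz(d,*w(455,515),.013))
E
```

```text
grey [ 0.4332 -0.3177  0.013 ] green [ 0.3574 -0.3327  0.013 ]
```

>>> {"method": "servo_tool", "body": {"increments": "0 0 0 3 1.6 0.2 20; 0 0 0 6 3.2 0.4 20; 0 0 0 9 4.8 0.55 20; 0 0 0 12 4.8 0.55 20; 0 0 0 12 4.8 0.55 20; 0 0 0 12 4.8 0.55 20; 0 0 0 12 4.8 0.55 20; 0 0 0 12 4.8 0.55 20; 0 0 0 12 4.8 0.55 20"}}

```text
t: 29.05
ee_pos: [0.4339, -0.3186, 0.2216]
tool_rot: [0.064, 0.705, 0.063, -0.704]
wrist_force: [-0.2, 0.7, 0.3]
finger_gap: 0.347
```

```bash
python3 - <<'E'
from h import *
import pickle
d=crop("wrist",(150,40,350,280),2.5,"pics/w18.png");pickle.dump(d,open("w18.pkl","wb"))
inc([(.4332,-.3172,.119,-79.8)])
u=np.array([np.cos(np.radians(10.2)),np.sin(np.radians(10.2)),0]);c=np.array([.4332,-.3172,.013]);n=np.array([-u[1],u[0],0])
f=lambda X:np.round((np.array(proj(d,X))+.5-[150,40])*2.5,1)
print("grey far,left,right",f(c+.035*u),f(c+.035*n),f(c-.035*n))
E
```

```text
now [ 0.4337 -0.3186  0.2214] yaw -79.75 t 29.1 gap 0.347 F [-0.3 -0.6 -1.7] j [ 1.2   0.46 -0.78  1.89  0.4   0.94 -1.15]
0.1 -0.1 -0.1 10.24 -0.16 0.04   rows 2.0
grey far,left,right [248.3 260.8] [168.6 340.5] [328.2 340.6]
```

View pics/w18.png

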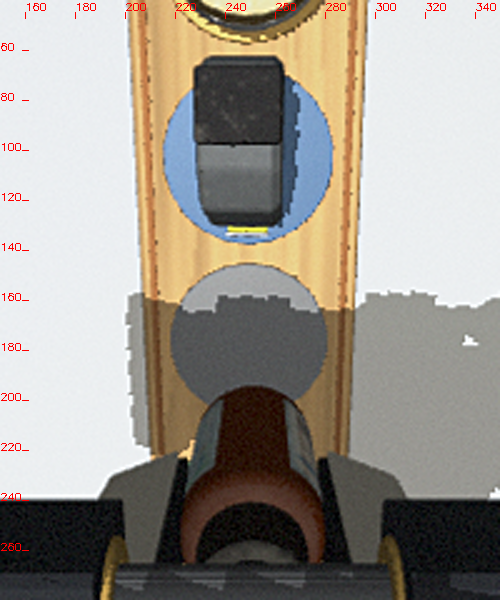

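Grey mat edges (171..327, far 264 in the crop) match the prediction to about 1 mm. Lowering the dropper.

>>> {"method": "servo_tool", "body": {"increments": "0 0 0 3 -0.1 0 20; 0 0 0 6 -0.15 0.05 20; 0 0 0 9 -0.15 0.05 20; 0 0 0 10 -0.15 0.05 20; 0 0 0 10.4 -0.15 0.05 20; 0 0 0 10.4 -0.15 0.05 20; 0 0 0 10.4 -0.15 0.05 20; 0 0 0 10.4 -0.15 0.05 20"}}

```text
t: 29.9
ee_pos: [0.4333, -0.3175, 0.1174]
tool_rot: [0.064, 0.705, 0.063, -0.704]
wrist_force: [-0.6, 0.2, -1.1]
finger_gap: 0.341
```

>>> {"method": "servo_tool", "body": {"increments": "0 0 0 0.1 0 0 20; 0 0 0 0.15 0 0 20; 0 0 0 0.15 0 0 20; 0 0 0 0.15 0 0 20"}}

```text
t: 30.3
ee_pos: [0.4331, -0.3174, 0.116]
tool_rot: [0.064, 0.705, 0.063, -0.704]
wrist_force: [-1.8, 0.6, 8.9]
finger_gap: 0.343
```

Contact at 9 N. Opening and rising straight up.

>>> {"method": "servo_tool", "body": {"increments": "0 0 0 0 0 0 45; 0 0 0 0 0 0 60; 0 0 0 0 0 0 80; 0 0 0 0 0 0 80; 0 0 0 -1.5 0 0 80; 0 0 0 -5 0 0 80; 0 0 0 -9 0 0 80; 0 0 0 -13 0 0 80; 0 0 0 -17 0 0 80; 0 0 0 -21 0 0 80; 0 0 0 -23 0 0 80; 0 0 0 -23 0 0 80; 0 0 0 -23 0 0 80; 0 0 0 -23 0 0 80"}}

```text
t: 31.7
ee_pos: [0.4318, -0.3166, 0.3439]
tool_rot: [-0.063, -0.704, -0.064, 0.705]
wrist_force: [-0.4, -0.4, -0.4]
finger_gap: 0.804
```

```bash
python3 - <<'E'
from h import *
import pickle
d=crop("wrist",(150,0,350,280),2.1,"pics/w19.png");pickle.dump(d,open("w19.pkl","wb"))
inc([(.42,-.05,.36,0),(.52,.18,.38,60),(.54,.18,.36,95)])
E
```

```text
now [ 0.4318 -0.3166  0.3436] yaw -79.75 t 31.75 gap 0.804 F [ 0.3  0.4 -0.2] j [ 1.29  0.32 -0.86  1.77  0.26  1.18 -1.04]
-79.7 -0.0 0.1 -1.60 -26.44 -3.58   rows 9.3
-139.7 -0.1 0.1 -3.58 -47.30 -17.52   rows 7.0
-174.7 -0.2 0.1 -1.58 -46.94 -19.49   rows 4.1
```

View pics/w19.png

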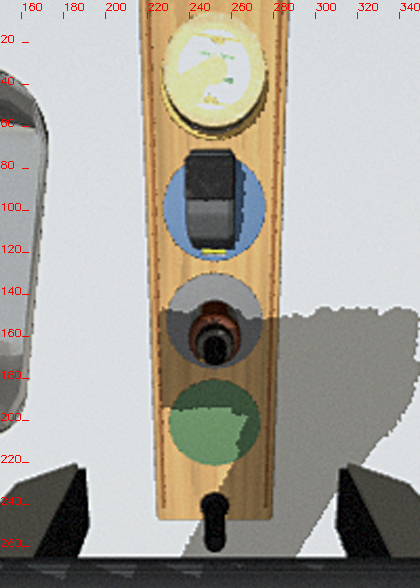

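The dropper stands centred on grey, with green and the post free. Now the stain stick, approached with the hand's narrow side and the camera away from the wall (yaw 90°).

```bash
python3 - <<'E'
from h import *
inc([(.42,-.05,.36,0),(.53,.196,.36,90)])
E
```

```text
now [ 0.4318 -0.3166  0.3436] yaw -79.75 t 31.75 gap 0.804 F [ 0.3  0.4 -0.2] j [ 1.29  0.32 -0.86  1.77  0.26  1.18 -1.04]
-79.7 -0.0 0.1 -1.60 -26.44 -3.58   rows 9.3
-169.7 -0.1 0.1 -1.58 -48.69 -18.79   rows 10.5
```

>>> {"method": "servo_tool", "body": {"increments": "-8 0 0 -0.4 -2 0 80; -16 0 0 -0.8 -5 -0.5 80; -24 0 0 -1.2 -8 -1 80; -32 0 0 -1.6 -11 -1.5 80; -40 0 0 -1.6 -14 -2 80; -48 0 0 -1.6 -17 -2.4 80; -56 0 0 -1.6 -20 -2.8 80; -64 0 0 -1.6 -23 -3.2 80; -72 0 0 -1.6 -26 -3.6 80; -80 0 0 -1.6 -28.5 -5 80; -88 0 0 -1.6 -31 -6.5 80; -96 0 0 -1.6 -33.5 -8.2 80; -104 0 0 -1.6 -36 -10 80; -112 0 0 -1.6 -38.5 -11.6 80; -120 0 0 -1.6 -41 -13.2 80; -128 0 0 -1.6 -43 -15 80; -136 0 0 -1.6 -45 -16.5 80; -144 0 0 -1.6 -47 -17.6 80; -152 0 0 -1.6 -48.7 -18.8 80; -160 0 0 -1.6 -48.7 -18.8 80"}}

```text
t: 33.75
ee_pos: [0.5304, 0.1987, 0.3597]
tool_rot: [0.704, 0.057, 0.706, -0.056]
wrist_force: [-0.3, -0.5, 0.3]
finger_gap: 0.804
```

>>> {"method": "servo_tool", "body": {"increments": "-8 0 0 0 0 0 100; -9.7 0 0 0 0 0 100; -9.7 0 0 0 0 0 100; -9.7 0 0 0 0 0 100; -9.7 0 0 0 0 0 100; -9.7 0 0 0 0 0 100"}}

```text
t: 34.35
ee_pos: [0.5308, 0.1956, 0.3608]
tool_rot: [0.707, 0.001, 0.707, -0.001]
wrist_force: [0.1, -0.1, 0.3]
finger_gap: 1.0
```

```bash
python3 - <<'E'
from h import *
import pickle
d=crop("wrist",(0,0,512,384),1.5,"pics/w20.png");pickle.dump(d,open("w20.pkl","wb"))
inc([(.6255,.1985,.25,90)])
f=lambda X:np.round((np.array(proj(d,X))+.5)*1.5,1)
print(f((.6255,.1985,.136)),f((.6255,.1985,.0)))
E
```

```text
now [0.5309 0.1956 0.3609] yaw 89.89 t 34.4 gap 1.002 F [ 0.  -0.3  0.1] j [ 0.55  0.65 -1.41  1.67  0.65  1.39  0.62]
-0.1 0.0 0.0 11.09 0.31 9.46   rows 2.9
[381.  367.9] [380. 308.]
```

View pics/w20.png

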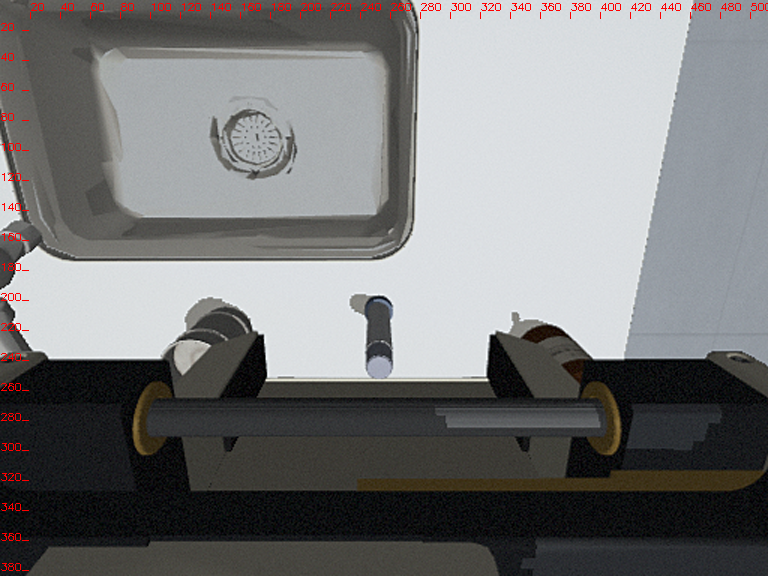

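```bash
python3 - <<'E'
from h import *
import pickle
np.set_printoptions(precision=4,suppress=True)
d=pickle.load(open("w20.pkl","rb"))
w=lambda x,y:((x+.5)/1.5-.5,(y+.5)/1.5-.5)
print(atz(d,*w(378.5,366.5),.136),atz(d,*w(378.5,306),.012))
inc([(.625,.1975,.25,90)])
E
```

```text
[0.6247 0.1968 0.136 ] [0.6189 0.1973 0.012 ]
now [0.5309 0.1956 0.3609] yaw 89.89 t 34.4 gap 1.002 F [ 0.  -0.3  0.1] j [ 0.55  0.65 -1.41  1.67  0.65  1.39  0.62]
-0.1 0.0 0.0 11.09 0.21 9.41   rows 2.9
```

>>> {"method": "servo_tool", "body": {"increments": "0 0 0 2 0.1 2.5 100; 0 0 0 4.5 0.1 5 100; 0 0 0 7.5 0.2 7.5 100; 0 0 0 10 0.2 9.4 100; 0 0 0 11 0.2 9.4 100; 0 0 0 11 0.2 9.4 100; 0 0 0 11 0.2 9.4 100; 0 0 0 11 0.2 9.4 100; 0 0 0 11 0.2 9.4 100"}}

```text
t: 35.3
ee_pos: [0.6248, 0.198, 0.2524]
tool_rot: [0.708, 0.0, 0.706, -0.0]
wrist_force: [0.2, -0.2, -0.7]
finger_gap: 0.998
```

```bash
python3 - <<'E'
from h import *
d=crop("wrist",(100,100,400,330),2.6,"pics/w21.png")
inc([(.6255,.1975,.145,90)])
f=lambda X:np.round((np.array(proj(d,X))+.5-100)*2.6,1)
print(f((.6255,.1975,.136)),f((.6255,.1975,.0)))
E
```

```text
now [0.6249 0.1979 0.2521] yaw 89.96 t 35.35 gap 1.0 F [ 0.9 -0.4  0.1] j [ 0.39  0.85 -1.22  1.56  0.82  1.31  0.64]
-0.0 0.1 -0.0 10.71 -0.04 0.04   rows 2.1
[391.8 280.5] [392.4 173.1]
```

View pics/w21.png

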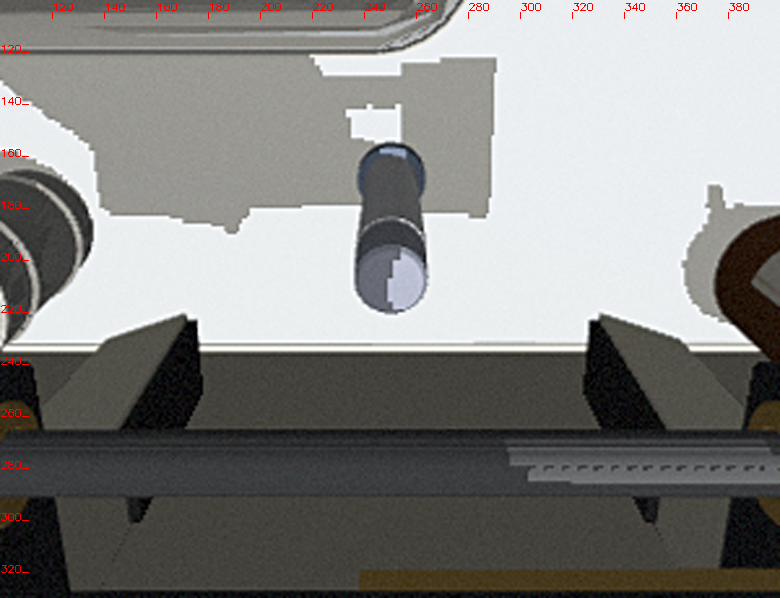

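Stick top centre (391,279) in the crop matches the prediction within 1 px. Descending and gripping.

>>> {"method": "servo_tool", "body": {"increments": "0 0 0 3 0 0 100; 0 0 0 6 0 0 100; 0 0 0 9 0 0.05 100; 0 0 0 10.5 0 0.05 100; 0 0 0 10.7 0 0.05 100; 0 0 0 10.7 0 0.05 100; 0 0 0 10.7 0 0.05 60; 0 0 0 10.7 0 0.05 30; 0 0 0 10.7 0 0.05 10; 0 0 0 10.7 0 0.05 10; 0 0 0 10.7 0 0.05 10; 0 0 0 10.7 0 0.05 10; 0 0 0 10.7 0 0.05 10; 0 0 0 10.7 0 0.05 10; 0 0 0 10.7 0 0.05 10", "squeeze": 20}}

```text
t: 36.85
ee_pos: [0.6253, 0.1977, 0.1437]
tool_rot: [0.707, 0.0, 0.707, -0.0]
wrist_force: [0.7, 0.6, 0.2]
finger_gap: 0.264
```

```bash
python3 - <<'E'
from h import *
d=crop("wrist",(100,100,400,330),2.6,"pics/w22.png")
inc([(.55,.2,.40,90),(.42,.1,.42,40),(.40,-.1,.42,-20),(.37,-.27,.42,-79.8)])
E
```

```text
now [0.6253 0.1976 0.1437] yaw 89.95 t 36.9 gap 0.261 F [-0.1  0.6  0.1] j [ 0.35  0.96 -1.12  1.63  0.93  1.17  0.58]
-0.1 -0.0 0.0 -25.63 0.23 -7.54   rows 5.3
49.9 -0.0 0.0 -27.63 -9.78 -20.53   rows 5.8
109.9 0.0 0.0 -27.63 -29.78 -22.51   rows 7.0
169.7 0.0 0.0 -27.63 -46.79 -25.49   rows 7.0
```

View pics/w22.png

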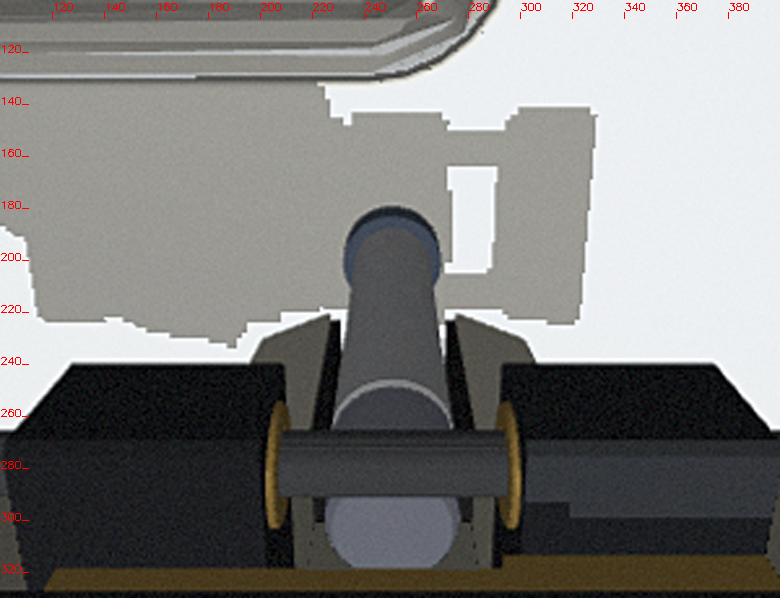

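Held (24 mm). Lifting clear and carrying it in front of the tap, turning to yaw −80°.

```bash
python3 - <<'E'
from h import *
inc([(.57,.2,.38,85),(.44,.1,.37,40),(.42,-.06,.37,-10),(.39,-.26,.37,-79.8)])
E
```

```text
now [0.6253 0.1976 0.1437] yaw 89.95 t 36.9 gap 0.261 F [-0.1  0.6  0.1] j [ 0.35  0.96 -1.12  1.63  0.93  1.17  0.58]
4.9 -0.0 0.0 -23.63 0.23 -5.54   rows 4.9
49.9 -0.0 0.0 -22.63 -9.78 -18.53   rows 5.2
99.9 0.0 0.0 -22.63 -25.78 -20.51   rows 5.8
169.7 0.0 0.0 -22.63 -45.78 -23.49   rows 8.1
```

>>> {"method": "servo_tool", "body": {"increments": "0 0 0 -1.5 0 0 10; 0 0 0 -4.5 0 0 10; 0 0 0 -8.5 0 0 10; 0 0 0 -12.5 0 -0.5 10; 0 0 0 -16.5 0 -1.5 10; 2 0 0 -20.5 0 -3.5 10; 5 0 0 -23.5 0 -5.5 10; 11 0 0 -23.5 -1.2 -8.5 10; 18 0 0 -23.2 -2.8 -11 10; 25 0 0 -23 -4.5 -13.5 10; 32 0 0 -22.8 -6.5 -15.7 10; 39 0 0 -22.6 -8 -17.2 10; 46 0 0 -22.6 -9.5 -18.4 10; 53 0 0 -22.6 -11.5 -18.8 10; 60 0 0 -22.6 -14 -19.1 10; 67 0 0 -22.6 -16.5 -19.4 10; 74 0 0 -22.6 -18.5 -19.7 10; 81 0 0 -22.6 -20.5 -20 10; 88 0 0 -22.6 -22.5 -20.2 10; 95 0 0 -22.6 -24.5 -20.4 10"}}

```text
t: 38.9
ee_pos: [0.4207, -0.0471, 0.37]
tool_rot: [-0.477, -0.522, -0.476, 0.523]
wrist_force: [-0.9, 0.5, -1.2]
finger_gap: 0.257
```

```bash
python3 - <<'E'
from h import *
inc([(.39,-.27,.37,-79.8)])
E
```

```text
now [ 0.4207 -0.0471  0.37  ] yaw -5.26 t 38.9 gap 0.257 F [-0.9  0.5 -1.2] j [ 1.46  0.05 -1.42  1.96  0.05  1.17 -0.07]
74.5 0.1 -0.1 0.06 -1.02 22.48   rows 8.7
```

>>> {"method": "servo_tool", "body": {"increments": "8 0 0 0 0 2.5 10; 16 0 0 0 -0.1 5 10; 24 0 0 0 -0.2 7.5 10; 32 0 0 0 -0.4 10 10; 40 0 0 0 -0.5 12.5 10; 48 0 0 0 -0.7 15 10; 56 0 0 0 -0.8 17.5 10; 64 0 0 0 -0.9 20 10; 71 0 0 0 -1 22 10; 74.5 0 0 0 -1 22.5 10; 74.5 0 0 0 -1 22.5 10; 74.5 0 0 0 -1 22.5 10; 74.5 0 0 0 -1 22.5 10; 74.5 0 0 0 -1 22.5 10; 74.5 0 0 0 -1 22.5 10"}}

```text
t: 40.4
ee_pos: [0.3915, -0.27, 0.3699]
tool_rot: [-0.065, -0.704, -0.065, 0.704]
wrist_force: [0.7, 0.1, -0.3]
finger_gap: 0.258
```

```bash
python3 - <<'E'
from h import *
import pickle
d=crop("wrist",(100,0,400,280),2.5,"pics/w23.png");pickle.dump(d,open("w23.pkl","wb"))
inc([(.3568,-.3315,.30,-79.8),(.3568,-.3315,.159,-79.8)])
u=np.array([np.cos(np.radians(10.2)),np.sin(np.radians(10.2)),0]);c=np.array([.3568,-.3315,.013]);n=np.array([-u[1],u[0],0])
f=lambda X:np.round((np.array(proj(d,X))+.5-[100,0])*2.5,1)
print("green far,near,left,right",f(c+.035*u),f(c-.035*u),f(c+.035*n),f(c-.035*n))
E
```

```text
now [ 0.3914 -0.2701  0.3698] yaw -79.5 t 40.45 gap 0.257 F [ 0.6  0.5 -0.2] j [ 1.51  0.19 -1.06  1.86  0.18  1.19 -1.  ]
0.3 0.0 -0.0 6.98 5.41 4.52   rows 2.0
0.3 0.0 -0.0 21.08 5.40 4.52   rows 2.8
green far,near,left,right [462.4 392.8] [458.  495.5] [406.9 445.1] [513.4 445.6]
```

View pics/w23.png

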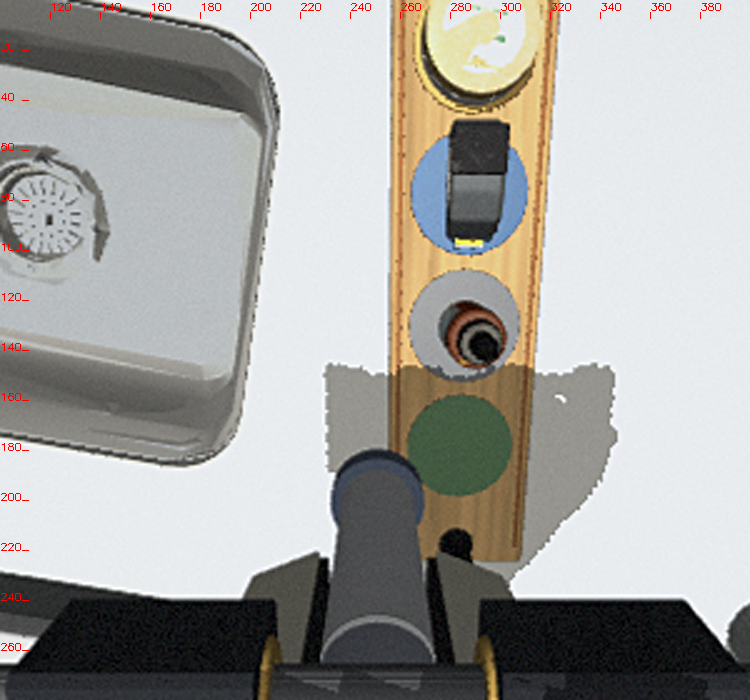

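The green mat's edges match the prediction within 1 px.

>>> {"method": "servo_tool", "body": {"increments": "0.3 0 0 1.5 1.8 1.5 10; 0.3 0 0 3 3.6 3 10; 0.3 0 0 5 5.2 4.4 10; 0.3 0 0 7 5.4 4.5 10; 0.3 0 0 10 5.4 4.5 10; 0.3 0 0 13 5.4 4.5 10; 0.3 0 0 15 5.4 4.5 10; 0.3 0 0 15 5.4 4.5 10; 0.3 0 0 15 5.4 4.5 10; 0.3 0 0 15 5.4 4.5 10; 0.3 0 0 15 5.4 4.5 10"}}

```text
t: 41.55
ee_pos: [0.3574, -0.3324, 0.2208]
tool_rot: [0.063, 0.705, 0.062, -0.704]
wrist_force: [0.8, 1.1, -1.3]
finger_gap: 0.255
```

```bash
python3 - <<'E'
from h import *
import pickle
d=crop("wrist",(150,40,350,280),2.5,"pics/w24.png");pickle.dump(d,open("w24.pkl","wb"))
inc([(.3566,-.3314,.159,-79.8)])
u=np.array([np.cos(np.radians(10.2)),np.sin(np.radians(10.2)),0]);c=np.array([.3566,-.3314,.013]);n=np.array([-u[1],u[0],0])
f=lambda X:np.round((np.array(proj(d,X))+.5-[150,40])*2.5,1)
print("green far,left,right",f(c+.035*u),f(c+.035*n),f(c-.035*n))
E
```

```text
now [ 0.3573 -0.3323  0.2207] yaw -79.87 t 41.6 gap 0.252 F [-0.4  0.7 -1.3] j [ 1.45  0.41 -0.91  2.01  0.41  0.91 -1.07]
-0.1 -0.0 -0.1 6.17 -0.11 0.06   rows 1.2
green far,left,right [249.  261.2] [169.2 341.3] [329.3 340.9]
```

View pics/w24.png

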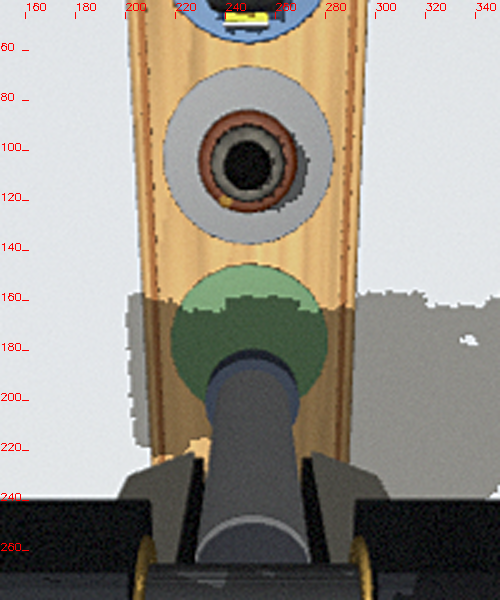

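Dropper well centred on grey; the stick lines up over green. Lowering.

>>> {"method": "servo_tool", "body": {"increments": "0 0 0 2 -0.1 0.1 10; 0 0 0 4 -0.1 0.1 10; 0 0 0 5.5 -0.1 0.1 10; 0 0 0 6.2 -0.1 0.1 10; 0 0 0 6.2 -0.1 0.1 10; 0 0 0 6.2 -0.1 0.1 10; 0 0 0 6.2 -0.1 0.1 10; 0 0 0 6.2 -0.1 0.1 10"}}

```text
t: 42.4
ee_pos: [0.356, -0.3311, 0.1583]
tool_rot: [0.063, 0.705, 0.062, -0.704]
wrist_force: [-0.4, -0.5, -0.3]
finger_gap: 0.256
```

>>> {"method": "servo_tool", "body": {"increments": "0 0 0 0.1 0 0 10; 0 0 0 0.18 0 0 10; 0 0 0 0.18 0 0 10; 0 0 0 0.18 0 0 10"}}

```text
t: 42.8
ee_pos: [0.356, -0.3311, 0.1565]
tool_rot: [0.063, 0.704, 0.062, -0.704]
wrist_force: [-1.3, 0.7, 5.3]
finger_gap: 0.256
```

>>> {"method": "servo_tool", "body": {"increments": "0 0 0 0 0 0 30; 0 0 0 0 0 0 40; 0 0 0 0 0 0 60; 0 0 0 0 0 0 80; 0 0 0 -1 0 0 80; 0 0 0 -4 0 0 80; 0 0 0 -8 0 0 80; 0 0 0 -12 0 0 80; 0 0 0 -16 0 0 80; 0 0 0 -20 0 0 80; 0 0 0 -21 0 0 80; 0 0 0 -21 0 0 80; 0 0 0 -21 0 0 80; 0 0 0 -21 0 0 80; 0 0 0 -21 0 0 80"}}

```text
t: 44.3
ee_pos: [0.3552, -0.3304, 0.3645]
tool_rot: [-0.062, -0.704, -0.064, 0.705]
wrist_force: [-0.5, -0.6, -0.0]
finger_gap: 0.795
```

```bash
python3 - <<'E'
from h import *
crop("wrist",(150,0,350,280),2.1,"pics/w25.png")
crop("side",(220,90,370,180),5,"pics/s25.png")
crop("top",(110,100,400,290),2.7,"pics/t25.png")
inc([(.40,-.2,.40,-79.8)])
E
```

```text
now [ 0.3556 -0.3306  0.3652] yaw -79.83 t 44.45 gap 0.799 F [-0.5  0.7 -0.3] j [ 1.61  0.22 -1.03  1.85  0.2   1.19 -0.88]
-0.0 0.0 0.1 -3.46 -12.07 -6.68   rows 2.8
```

View pics/w25.png

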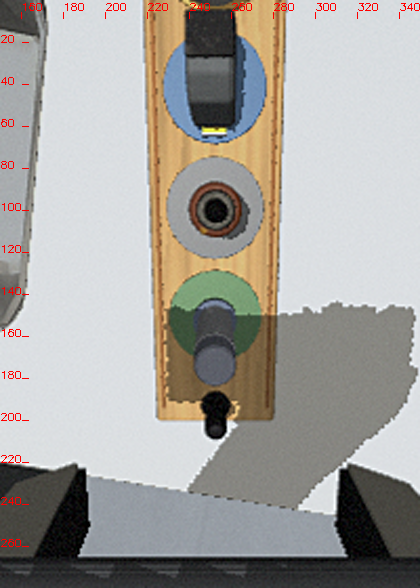

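View pics/s25.png

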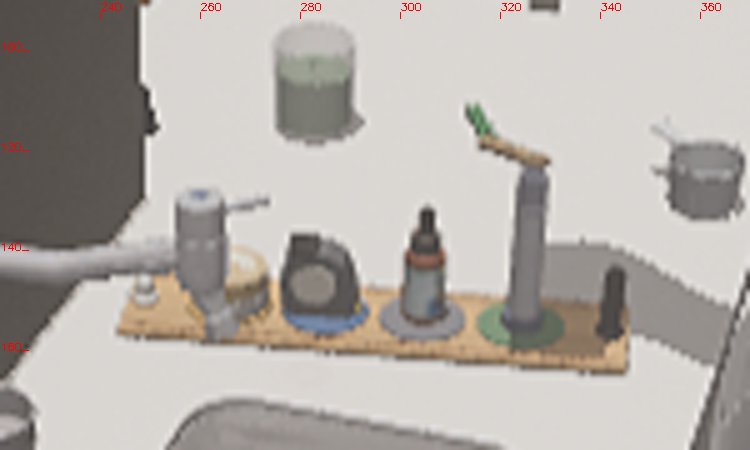

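View pics/t25.png

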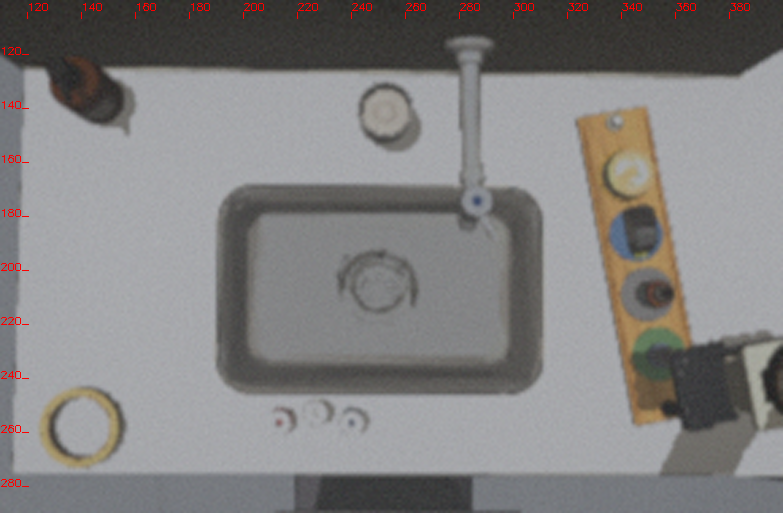

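All four stand upright in the order asked: stick on green, dropper on grey, tape on blue, balm on ochre. Each is centred, soap and can are unmoved, and the hand is clear. Handing in.

```bash
python3 - <<'E'
from h import *
s=r.sense(); print(s["t"],np.abs(s["joint_vel"]).max()); print(r.close_job())
E
```

```text
44.45 0.005821496261565085
the job is handed in; nothing more can be done
None
```

All four things stand upright on their mats in height order, and I handed the job in at 44.5 s. From the black post outward:
- **Green (next to the post):** stain stick
- **Grey:** dropper bottle
- **Blue:** tape measure
- **Ochre (beside the white stub):** balm pot

**Last checks:** The side, top and wrist pictures show all four upright. The wrist views show the tape, dropper and balm within about 1–2 mm of their mat centres. I did not measure the stick's centring along the row after letting go; it looks centred in the last wrist and side pictures. In the side view the tap partly hides the balm, so its centring rests on the wrist pictures. The soap bottle and can look unmoved, and the hand was about 0.3 m up and still. The highest wrist force I saw was about 10 N, at the set-downs.

**Disagreements:**
- The top camera placed things 2–4 mm away from where the wrist camera did, so I used the wrist camera for the final positions.
- The tape's centre first came out about 7 mm apart between the two views; a closer look before gripping settled it.

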